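# Shim the rocking instrument table

### The arm

A 6-joint arm with a two-finger parallel gripper is mounted at the origin on a cart in front of the work surface, level with it; the furniture and walls round the work are solid. World frame = base frame: x ahead of the robot, y to its left, z up, the work surface at z = 0. Lengths are in m, angles in rad, forces in N, time in s.
With the tool pointing down it reaches from about 0.3 to 0.775 m from the base axis. Payload 14.6 kg.
Tool frame: the origin (TCP) lies at the very end of the fingers, on their centre line; the grasp point (between the pads) lies 19 mm behind it; z points along the fingers, y is the direction in which the jaws open and shut (so a half turn about z gives the same grasp; the last joint's range is limited). The gripper opens to 94 mm and grips with 3 to 60 N. Pads are 16 mm wide; open, the fingers measure 119 mm over their backs; the gripper's body (75 mm by 177 mm) begins 78 mm behind the grasp point.
Start: joints at [-1.237, 0.3, 1.521, -0, 1.321, -0.067], TCP at [0.215, -0.506, 0.205] pointing down, gripper open.
Joint ranges: [-3.03, 3.03], [-0.79, 2.21], [0.23, 2.52], [-1.04, 4.18], [0, 3.07], [-2.55, 2.55]. Speed limits (rad/s): [2.22, 2.22, 2.57, 3.14, 3.14, 3.14].

### API

Orientations are given as [roll, pitch, yaw] about the fixed x, y, z axes, in that order (R = Rz(yaw) Ry(pitch) Rx(roll)).
In Python, from station import ctrl, eyes gives the robot as it stands.
- The arm moves only by the tool jog_arm, never from a script. Its argument "moves" is a list of rows, each a list of 3 entries, a list of its own where there are three numbers: the shift along the world's x, y, z in mm, then the turn, a rotation vector about the world's x, y, z in units of 5 degrees (1.0 is 5 degrees), then the finger opening in mm, from 0 to 94. In form: [[[tx, ty, tz], [wx, wy, wz], jaw], ...]. A call has 1 to 5 rows; each row is the pose to reach, as a shift and turn from the pose commanded when the call began; what a row does not reach only later rows make up. A row lasts 1/12 s, in which the tool goes at most 41.7 mm and 7.16 degrees, less where a joint would pass 70% of its speed; a pose out of reach is approached as far as the arm can. A call with a gripper value outside its range is refused whole. The fingers move at their own pace and stop on an object; "squeeze" is the grip in N (left out, the last holds). Time passes only in rows, so rows that repeat a pose let the fingers close. It gives the time, the measured TCP pose, the force and the opening at its end, in the units of the state.
- ctrl.get_obs(): the state, without advancing time (a new reading comes with each control period).
- eyes.camera(name): name is "scene" or "side" or "wrist"; returns a dict with "frame" (420x560x3 uint8, red, green, blue), "vertical_fov" (degrees; the focal length in pixels is half the picture's height over the tangent of half this angle, whatever the lens; pixels are square), "cx", "cy" (the principal point, pixels), "eye" and "attitude" of the camera in the world; the wrist camera has in their place "hand_eye" (4x4, takes a point from camera to tool coordinates, whose origin is the TCP and whose axes are the flange's). Camera axes: x right, y down, z forward; pixel columns grow to the right and rows downward; lengths in m; the calibration is good to about 2 mm. A picture is of the moment at which its call begins: read the wrist's pose just before it. There is no depth.
- ctrl.hand_in(): hands the job in, once; it reports no verdict.
The state is a dict: "time_s": time; "qpos": joint angles; "joint_vel": joint speeds; "tau": joint torques, N m; "ee_pos": TCP position; "eef_rot": TCP orientation; "force": force on the tool from outside, world axes, zero at the start; "moment": the same for the moment, N m; "grip_width": finger opening in m.
Only numpy, scipy, OpenCV 4.12 (cv2) and the standard library are available. Lean on these libraries where they do the work, as an engineer would, in place of code of your own. Each camera call takes 0.05 s, during which the arm holds its last target.

### The job

The small grey instrument table rocks because one foot has lost its rubber pad. Slide the two slotted packing plates under that foot one after the other, so that they lie flat on top of each other squarely beneath it. Then press down firmly on the corner of the table top by that foot to check that it no longer rocks, let go, and leave the plates in place.

Things in the scene. Friction and masses are not known exactly. Their poses are not given: they have to be found in the camera images.
- stand: grey table, never shifts: top plate 168 (x) x 170 (y) x 14 mm, x = -108 to 60, with a 6 mm thick lip along the -x edge down to 48 mm above the bench; underside 66, top 80 mm above the bench, on four round steel feet 28 mm thick, at x = +-40, y = +-55 mm. All but the foot at (-40, -55) stand on black rubber pads. Origin on the bench, midway between the feet. A loose steel ring gauge lies on top
- bare_foot (a point): centre of the underside of the foot with no pad (of the two on the robot's left, the one nearer the robot), 18 mm above the bench, flat 22 mm across with bevelled rim. Axes as stand: slide plates in along +x. Top and lip overhang this point by 68 mm toward -x, so a hand must lean back toward -x, tilted 25 to 45 degrees
- press_spot (a point): point on the table top near its corner by the bare foot (40 mm in -x and 15 mm in -y from that foot's centre), 80 mm above the bench: a good place to press; axes as stand
- table (a joint): rocking angle of the table about the diagonal between the two feet next to the bare one, rad: 0 at rest, grows as the bare foot goes down (65 mm off the axis, 0.015 per mm); about 0.28 with the foot on the bench, 0.031 with it on two stacked plates. A spring returns it; 4 to 9 N straight down at press_spot (106 mm off the axis) tips it
- plate_a_mid (a point): loose packing plate: bare aluminium bar 90 long, 26 wide, 8 mm thick, about 50 g, with an open slot 10 wide, 30 mm deep in its front end. Point: its centre, 4 mm above its underside; x along it to the slotted end, z up. Starts flat on the open bench left of the table, slotted end toward the table (to the robot's right)
- plate_b_mid (a point): loose packing plate: bare aluminium bar 90 long, 26 wide, 8 mm thick, about 50 g, with an open slot 10 wide, 30 mm deep in its front end. Point: its centre, 4 mm above its underside; x along it to the slotted end, z up. Starts flat on the open bench left of the table, slotted end toward the table (to the robot's right) (twin of the other)
There are look-alikes about, which are no part of the job. Leave any blue look-alike of the part that bears plate_a_mid alone.

How it is judged:
On the way, in this order (a step that is already met when the one before it is completed fails the run):
1. one plate lies under the bare foot, on the bench (((x of bare_foot in the frame of plate_a_mid between -0.033 and 0.033 m and y of bare_foot in the frame of plate_a_mid between -0.01 and 0.01 m and angle between plate_a_mid's own z axis and vertical below 0.12 rad and height (world z) of plate_a_mid below 0.016 m and height (world z) of plate_a_mid below 0.008 m) or (x of bare_foot in the frame of plate_b_mid between -0.033 and 0.033 m and y of bare_foot in the frame of plate_b_mid between -0.01 and 0.01 m and angle between plate_b_mid's own z axis and vertical below 0.12 rad and height (world z) of plate_b_mid below 0.016 m and height (world z) of plate_b_mid below 0.008 m))), for 0.2 s.
2. the second plate lies under the foot as well (x of bare_foot in the frame of plate_a_mid between -0.033 and 0.033 m and y of bare_foot in the frame of plate_a_mid between -0.01 and 0.01 m and angle between each of plate_a_mid, plate_b_mid's own z axis and vertical below 0.12 rad and height (world z) of each of plate_a_mid, plate_b_mid below 0.016 m and x of bare_foot in the frame of plate_b_mid between -0.033 and 0.033 m and y of bare_foot in the frame of plate_b_mid between -0.01 and 0.01 m), for 0.2 s.
3. the table top is pressed with the fingers until the foot sits on the plates, and it goes no further (all of step 2 and contact force between the fingers and table above 3 N and value of joint table between 0.015 and 0.054 rad), for 0.2 s.
At the end, for the whole second after the job is handed in: Both plates lie flat (within 7 degrees) and at rest, stacked under the bare foot: the foot's centre is within 10 mm of each plate's centre line and at least 12 mm inside its ends; the table is let go and its rocking angle is under 0.054 rad (all of step 2 and value of joint table below 0.054 rad and linear speed of each of plate_a, plate_b below 0.02 m/s and velocity of joint table below 0.05 rad/s); the robot touches nothing.
It also fails if it takes over 61 s, if anything falls off the work surface, if the arm or the gripper's body presses on something with over 40 N, if the wrist force passes 120 N, or if a joint passes its speed limit or range.

## Working session

There is one attempt and no reset: what is moved stays moved. The work goes in short steps, Python scripts to look and compute and a tool call to move; the robot and the scene stay as the last step left them, time stands still between calls to the robot, and variables do not carry over. Pictures are saved under pics/ and viewed, and the job is handed in when it is done.

Besides the shell and the picture viewer there is one more tool, called after "Request:" by a JSON object that holds its "fn" and its "kwargs". jog_arm: Moves the arm, as the interface text tells. Its arguments: {"type":"object","properties":{"moves":{"type":"array","items":{"type":"array"}},"squeeze":{"type":"number"}},"required":["moves"]}

```bash
ls; mkdir -p pics
cat > h.py <<'E'
import numpy as np, cv2
from station import ctrl, eyes
from scipy.spatial.transform import Rotation as R
def snap(n,fn):
    o=ctrl.get_obs(); c=eyes.camera(n); f=c['frame'][:,:,::-1]
    cv2.imwrite('pics/'+fn,f); 
    d={k:v for k,v in c.items() if k!='frame'}; d['obs']=o
    import pickle; pickle.dump((c,o),open('pics/'+fn+'.pkl','wb'))
    return c,o
E
python3 - <<'E'
from h import *
print(ctrl.get_obs())
for n in ['scene','side','wrist']:
    c,o=snap(n,n+'0.png'); print(n,{k:v for k,v in c.items() if k!='frame'})
E
```

```text
pics
{'time_s': 0.0, 'qpos': array([-1.23657882e+00,  3.00509079e-01,  1.52158335e+00, -6.53685975e-06,
        1.32068563e+00, -6.66156992e-02]), 'joint_vel': array([ 0.00060977, -0.00033774,  0.00012973, -0.00028664, -0.00072621,
        0.00182439]), 'tau': array([ 6.69835972e-04, -5.31808412e+01, -3.52730656e+01,  7.08561670e-02,
        2.44786829e-02, -1.12387474e-04]), 'ee_pos': array([ 0.21450407, -0.50616301,  0.20486454]), 'eef_rot': array([-3.14040945e+00, -7.25907780e-05,  4.00834789e-01]), 'force': array([-0.51240095, -0.07021332,  0.61325593]), 'moment': array([ 0.01794171,  0.02282739, -0.00521563]), 'grip_width': 0.09398620179101798}
scene {'vertical_fov': 52.59739410965755, 'cx': 278.0147063285078, 'cy': 214.45135561908523, 'eye': array([-0.27253349, -0.65496858,  0.6119957 ]), 'attitude': array([-2.06166177,  0.01259994, -0.95958003])}
side {'vertical_fov': 43.36708233042962, 'cx': 275.034634382288, 'cy': 211.32240066847064, 'eye': array([0.07208383, 0.84067444, 0.69433151]), 'attitude': array([-2.12363979,  0.01268569, -2.65780952])}
wrist {'vertical_fov': 66.95070574884944, 'cx': 274.1602784437055, 'cy': 208.50756882828932, 'hand_eye': array([[ 8.08289152e-04, -9.70441709e-01, -2.41334283e-01,
         6.99662731e-02],
       [ 9.99999470e-01,  6.30401520e-04,  8.14309483e-04,
         3.82748740e-04],
       [-6.38102387e-04, -2.41334813e-01,  9.70441704e-01,
        -1.78658765e-01],
       [ 0.00000000e+00,  0.00000000e+00,  0.00000000e+00,
         1.00000000e+00]])}
```

View pics/scene0.png

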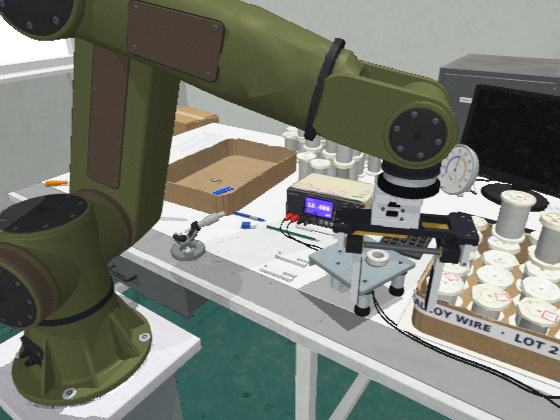

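View pics/side0.png

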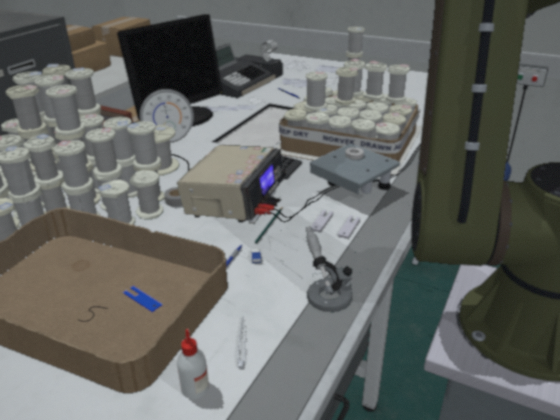

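View pics/wrist0.png

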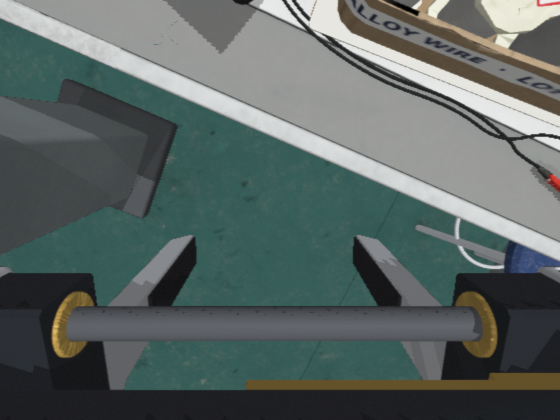

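Run:
```python
import cv2
a=cv2.imread('pics/scene0.png')
cv2.imwrite('pics/c1.png',cv2.resize(a[230:330,250:420],(800,470),interpolation=cv2.INTER_CUBIC))
a=cv2.imread('pics/side0.png')
cv2.imwrite('pics/c2.png',cv2.resize(a[130:250,290:410],(600,600),interpolation=cv2.INTER_CUBIC))
```

```text
(no output)
```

View pics/c1.png

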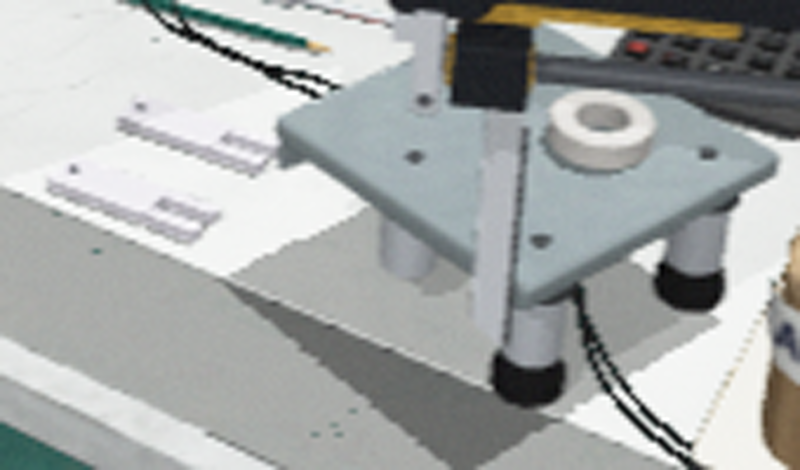

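View pics/c2.png

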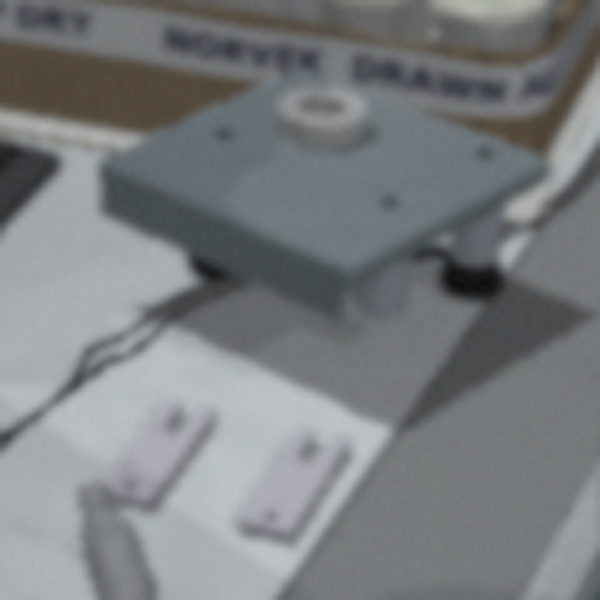

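```bash
cat >> h.py <<'E'
def ray(c,o,u,v):
    f=210/np.tan(np.radians(c['vertical_fov'])/2)
    d=np.array([(u-c['cx'])/f,(v-c['cy'])/f,1.])
    if 'hand_eye' in c:
        T=np.eye(4);T[:3,:3]=R.from_euler('xyz',o['eef_rot']).as_matrix();T[:3,3]=o['ee_pos']
        T=T@c['hand_eye']; return T[:3,3],T[:3,:3]@d
    return c['eye'],R.from_euler('xyz',c['attitude']).as_matrix()@d
def at(c,o,u,v,z):
    e,d=ray(c,o,u,v); return e+d*(z-e[2])/d[2]
def proj(c,o,p):
    f=210/np.tan(np.radians(c['vertical_fov'])/2)
    if 'hand_eye' in c:
        T=np.eye(4);T[:3,:3]=R.from_euler('xyz',o['eef_rot']).as_matrix();T[:3,3]=o['ee_pos'];T=T@c['hand_eye']
        e,M=T[:3,3],T[:3,:3]
    else: e,M=c['eye'],R.from_euler('xyz',c['attitude']).as_matrix()
    q=(np.asarray(p)-e)@M; return np.stack([q[...,0]/q[...,2]*f+c['cx'],q[...,1]/q[...,2]*f+c['cy']],-1)
def load(fn):
    import pickle; return pickle.load(open('pics/'+fn+'.pkl','rb'))
E
python3 - <<'E'
from h import *
np.set_printoptions(precision=4,suppress=True)
c,o=load('scene0.png'); s=800/170
for n,(u,v),z in [('near hole',(75,168),.008),('near front',(207,222),.008),('far hole',(140,105),.008),('far front',(265,155),.008),('topL',(282,130),.08),('topNear',(525,298),.08),('topR',(775,160),.08),('screw bare',(415,156),.08),('screw',(540,241),.08),('screw3',(707,152),.08)]:
    print(n,at(c,o,250+u/s,230+v/s,z))
c,o=load('side0.png'); s=5
for n,(u,v),z in [('near hole',(270,515),.008),('nearfront',(325,435),.008),('far hole',(130,485),.008),('far front',(185,405),.008),('L far',(105,170),.08),('Lnear',(345,275),.08),('Rnear',(540,170),.08),('screw bare',(390,202),.08),('s',(485,153),.08),('s',(224,134),.08)]:
    print(n,at(c,o,290+u/s,130+v/s,z))
E
```

```text
near hole [ 0.4129 -0.1291  0.008 ]
near front [ 0.4122 -0.2119  0.008 ]
far hole [ 0.4811 -0.1231  0.008 ]
far front [ 0.4785 -0.2051  0.008 ]
topL [ 0.4111 -0.2546  0.08  ]
topNear [ 0.3607 -0.4034  0.08  ]
topR [ 0.5165 -0.4552  0.08  ]
screw bare [ 0.4271 -0.3168  0.08  ]
screw [ 0.4   -0.392  0.08 ]
screw3 [ 0.5053 -0.4271  0.08  ]
near hole [ 0.41   -0.1268  0.008 ]
nearfront [ 0.4116 -0.2035  0.008 ]
far hole [ 0.4781 -0.1209  0.008 ]
far front [ 0.483  -0.1988  0.008 ]
L far [ 0.5673 -0.2851  0.08  ]
Lnear [ 0.4178 -0.2337  0.08  ]
Rnear [ 0.3667 -0.3841  0.08  ]
screw bare [ 0.4238 -0.3158  0.08  ]
s [ 0.398  -0.3907  0.08  ]
s [ 0.5284 -0.3517  0.08  ]
```

Run:
```python
from h import *
np.set_printoptions(precision=3,suppress=True)
a,o=load('scene0.png');b,_=load('side0.png')
def tri(p,q):
    e1,d1=ray(a,o,*p);e2,d2=ray(b,o,*q)
    s=np.linalg.lstsq(np.c_[d1,-d2],e2-e1,rcond=None)[0]
    p1,p2=e1+d1*s[0],e2+d2*s[1];return (p1+p2)/2,np.linalg.norm(p1-p2)
print('base',at(a,o,187,250,0.01),at(b,o,330,293,.01))
print('armtip',tri((222,214),(311,230)))
print('psu',tri((288,186),(184,175)),at(b,o,248,218,0),at(b,o,186,213,0.),at(b,o,283,190,0))
print('edges',at(b,o,280,420,0),at(b,o,410,210,0))
cv2.imwrite('pics/c3.png',cv2.resize(cv2.imread('pics/scene0.png')[170:290,160:320],(800,600),interpolation=cv2.INTER_CUBIC))
cv2.imwrite('pics/c4.png',cv2.resize(cv2.imread('pics/side0.png')[140:320,170:410],(800,600),interpolation=cv2.INTER_CUBIC))
```

```text
base [0.352 0.083 0.01 ] [0.356 0.086 0.01 ]
armtip (array([0.429, 0.021, 0.1  ]), np.float64(0.00182429463253032))
psu (array([0.735, 0.004, 0.106]), np.float64(0.07552605990242456)) [ 0.648 -0.094  0.   ] [ 0.799 -0.045  0.   ] [ 0.635 -0.257  0.   ]
edges [0.314 0.382 0.   ] [ 0.304 -0.308  0.   ]
```

View pics/c3.png

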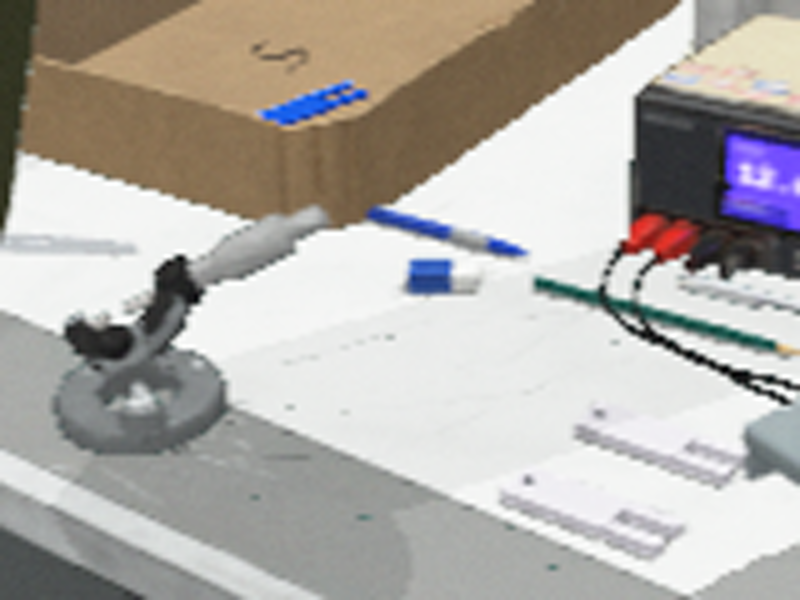

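View pics/c4.png

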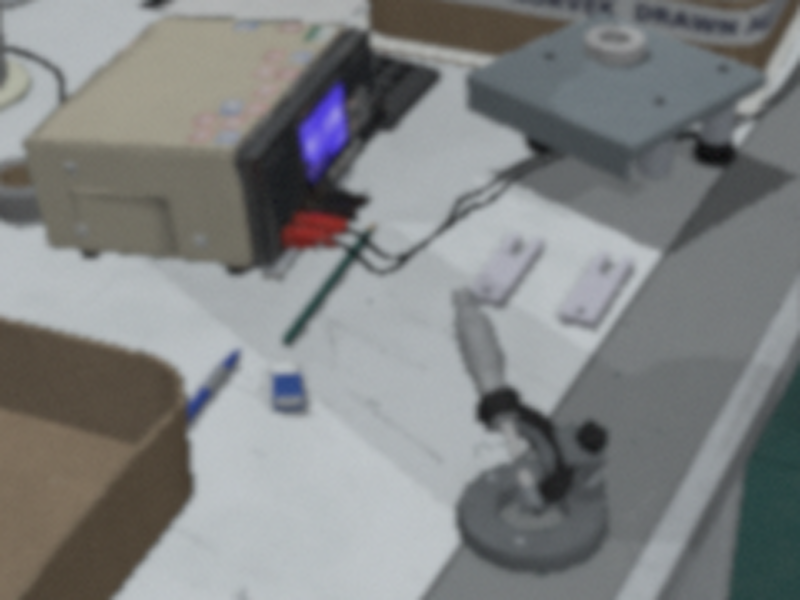

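Run:
```python
from h import *
np.set_printoptions(precision=2,suppress=True)
o=ctrl.get_obs();q=o['qpos']
def eu(q1,phi,Rt):
    M=(R.from_euler('z',q1)*R.from_euler('y',phi)).inv()*Rt*R.from_euler('z',-np.pi/2)
    a=M.as_euler('ZYZ'); b=np.array([a[0]+np.pi,-a[1],a[2]+np.pi])
    w=lambda x:(x+np.pi)%(2*np.pi)-np.pi
    return [np.array([w(v[0]),v[1],w(v[2])]) for v in (a,b)]
print(eu(q[0],q[1]+q[2],R.from_euler('xyz',o['eef_rot'])),q)
for yaw,name in [(-90,'plate'),(-109.5,'stand')]:
  f=np.array([np.cos(np.radians(yaw)),np.sin(np.radians(yaw)),0])
  for th in (25,35,):
    t=np.radians(th); z=f*np.sin(t)+np.array([0,0,-np.cos(t)])
    for s in (1,-1):
      x=s*(f*np.cos(t)+np.array([0,0,np.sin(t)])); y=np.cross(z,x)
      Rt=R.from_matrix(np.c_[x,y,z])
      for q1 in (-.35,-.2,0.):
       for phi in (1.8,2.2): print(name,th,'camfront' if s>0 else 'camback',q1,phi,eu(q1,phi,Rt))
```

```text
[array([-0.  ,  1.32, -0.07]), array([ 3.14, -1.32,  3.07])] [-1.24  0.3   1.52 -0.    1.32 -0.07]
plate 25 camfront -0.35 1.8 [array([-0.44,  1.22,  2.92]), array([ 2.7 , -1.22, -0.22])]
plate 25 camfront -0.35 2.2 [array([-0.55,  0.86,  3.14]), array([ 2.59, -0.86, -0.  ])]
plate 25 camfront -0.2 1.8 [array([-0.45,  1.28,  3.06]), array([ 2.69, -1.28, -0.08])]
plate 25 camfront -0.2 2.2 [array([-0.54,  0.93, -3.01]), array([ 2.6 , -0.93,  0.13])]
plate 25 camfront 0.0 1.8 [array([-0.45,  1.36, -3.04]), array([ 2.7 , -1.36,  0.1 ])]
plate 25 camfront 0.0 2.2 [array([-0.52,  1.01, -2.84]), array([ 2.62, -1.01,  0.3 ])]
plate 25 camback -0.35 1.8 [array([-0.44,  1.22, -0.22]), array([ 2.7 , -1.22,  2.92])]
plate 25 camback -0.35 2.2 [array([-0.55,  0.86, -0.  ]), array([ 2.59, -0.86,  3.14])]
plate 25 camback -0.2 1.8 [array([-0.45,  1.28, -0.08]), array([ 2.69, -1.28,  3.06])]
plate 25 camback -0.2 2.2 [array([-0.54,  0.93,  0.13]), array([ 2.6 , -0.93, -3.01])]
plate 25 camback 0.0 1.8 [array([-0.45,  1.36,  0.1 ]), array([ 2.7 , -1.36, -3.04])]
plate 25 camback 0.0 2.2 [array([-0.5
[... 2498 characters left out ...]
9])]
stand 35 camfront 0.0 1.8 [array([-0.57,  1.57, -2.73]), array([ 2.57, -1.57,  0.41])]
stand 35 camfront 0.0 2.2 [array([-0.61,  1.24, -2.51]), array([ 2.53, -1.24,  0.63])]
stand 35 camback -0.35 1.8 [array([-0.62,  1.38,  0.13]), array([ 2.52, -1.38, -3.02])]
stand 35 camback -0.35 2.2 [array([-0.72,  1.06,  0.39]), array([ 2.43, -1.06, -2.75])]
stand 35 camback -0.2 1.8 [array([-0.61,  1.46,  0.25]), array([ 2.53, -1.46, -2.9 ])]
stand 35 camback -0.2 2.2 [array([-0.68,  1.14,  0.49]), array([ 2.47, -1.14, -2.65])]
stand 35 camback 0.0 1.8 [array([-0.57,  1.57,  0.41]), array([ 2.57, -1.57, -2.73])]
stand 35 camback 0.0 2.2 [array([-0.61,  1.24,  0.63]), array([ 2.53, -1.24, -2.51])]
```

Run:
```python
from h import *
a,o=load('scene0.png');w,_=load('wrist0.png')
T=np.eye(4);T[:3,:3]=R.from_euler('xyz',o['eef_rot']).as_matrix();T[:3,3]=o['ee_pos']
e=(T@w['hand_eye'])[:3,3];print(e,proj(a,o,e))
cv2.imwrite('pics/c5.png',cv2.resize(cv2.imread('pics/scene0.png')[150:310,320:500],(675,600),interpolation=cv2.INTER_CUBIC))
for x in(-.08,-.04,.04,.08):
  for z in(-.1,-.18): print(x,z,proj(a,o,(T@np.array([x,0,z,1]))[:3]))
```

```text
[ 0.27914439 -0.47941518  0.3835278 ] [403.70055897 170.87814278]
-0.08 -0.1 [400.66834794 280.39858299]
-0.08 -0.18 [409.79782759 221.19562297]
-0.04 -0.1 [399.40826667 261.48113162]
-0.04 -0.18 [407.81177929 204.93641164]
0.04 -0.1 [397.3183605 230.1056168]
0.04 -0.18 [404.562901   178.33877104]
0.08 -0.1 [396.44220185 216.95195036]
0.08 -0.18 [403.21730754 167.32278091]
```

View pics/c5.png

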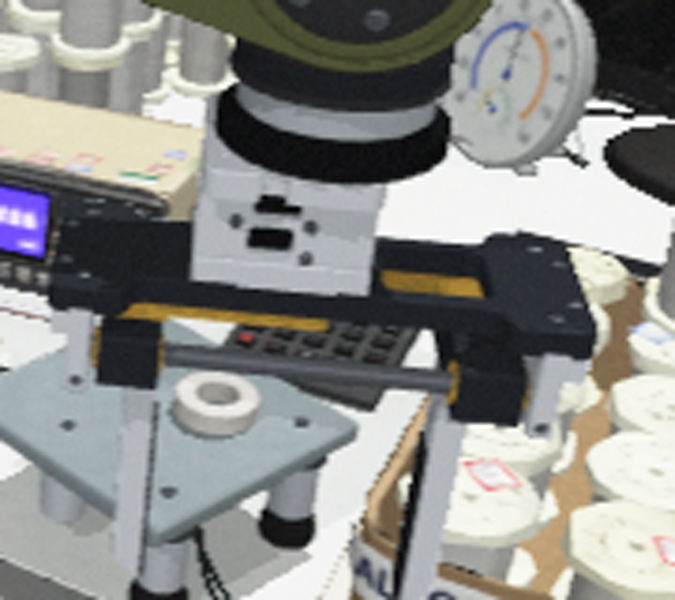

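Request:
{"fn": "jog_arm", "kwargs": {"moves": [[[22, 30, 5], [0, 0, 1.34], 94], [[45, 61, 10], [0, 0, 2.68], 94], [[68, 92, 14], [0, 0, 4.02], 94], [[90, 122, 18], [0, 0, 5.36], 94], [[112, 153, 22], [0, 0, 6.7], 94]], "squeeze": 30}}

```text
time_s: 0.57
ee_pos: [0.3272, -0.3518, 0.2275]
eef_rot: [-3.141, -0.0, 0.991]
force: [1.1, -1.1, 0.3]
grip_width: 0.0942
```

Request:
{"fn": "jog_arm", "kwargs": {"moves": [[[22, 30, 5], [0, 0, 1.34], 94], [[45, 61, 10], [0, 0, 2.68], 94], [[68, 92, 14], [0, 0, 4.02], 94], [[90, 122, 18], [0, 0, 5.36], 94], [[113, 153, 23], [0, 0, 6.7], 94]]}}

```text
time_s: 0.98
ee_pos: [0.4402, -0.1987, 0.2505]
eef_rot: [-3.141, -0.0, 1.576]
force: [0.6, -0.4, -0.4]
grip_width: 0.0941
```

Request:
{"fn": "jog_arm", "kwargs": {"moves": [[[0, 0, 0], [0, 0, 0], 94], [[0, 0, 0], [0, 0, 0], 94]]}}

```text
time_s: 1.15
ee_pos: [0.4403, -0.1991, 0.2504]
eef_rot: [-3.142, 0.0, 1.573]
force: [-0.1, -1.0, -0.4]
grip_width: 0.0938
```

Run:
```python
from h import *
c,o=snap('wrist','w1.png');print(o)
cv2.imwrite('pics/w1b.png',cv2.resize(cv2.imread('pics/w1.png'),(800,600),interpolation=cv2.INTER_CUBIC))
```

```text
{'time_s': 1.15, 'qpos': array([-5.00407975e-01,  1.16252230e-01,  1.63719659e+00, -2.66823690e-05,
        1.38819137e+00, -5.02861008e-01]), 'joint_vel': array([-0.05921935, -0.00056622,  0.01435777, -0.004561  , -0.00336056,
        0.0107448 ]), 'tau': array([  2.88846575, -43.4066534 , -36.83855653,   0.22943047,
         0.10901559,  -0.22434615]), 'ee_pos': array([ 0.44029686, -0.19906188,  0.25039888]), 'eef_rot': array([-3.14153836e+00,  8.14963903e-08,  1.57325421e+00]), 'force': array([-0.12306324, -0.97314142, -0.4031576 ]), 'moment': array([-0.03988131, -0.04437131, -0.02062855]), 'grip_width': 0.09379211565425022}
```

View pics/w1b.png

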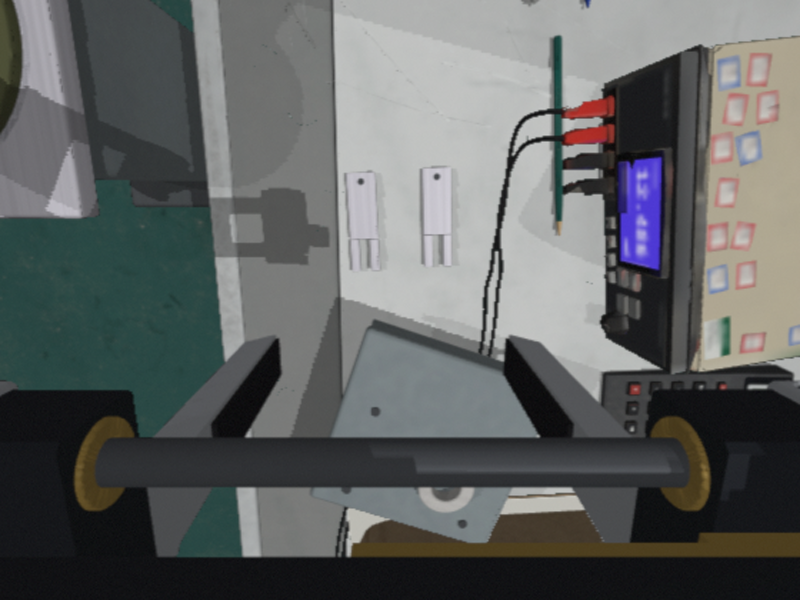

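Run:
```python
import cv2
a=cv2.imread('pics/w1.png')
cv2.imwrite('pics/c6.png',cv2.resize(a[110:200,230:330],(800,720)[:2] if 0 else (660,594),interpolation=cv2.INTER_CUBIC))
cv2.imwrite('pics/c7.png',cv2.resize(a[215:295,235:365],(780,480),interpolation=cv2.INTER_CUBIC))
```

```text
(no output)
```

View pics/c6.png

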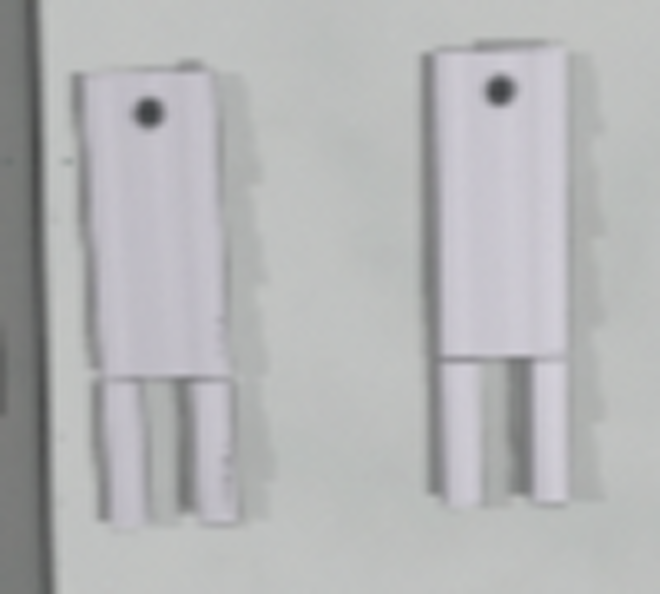

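View pics/c7.png

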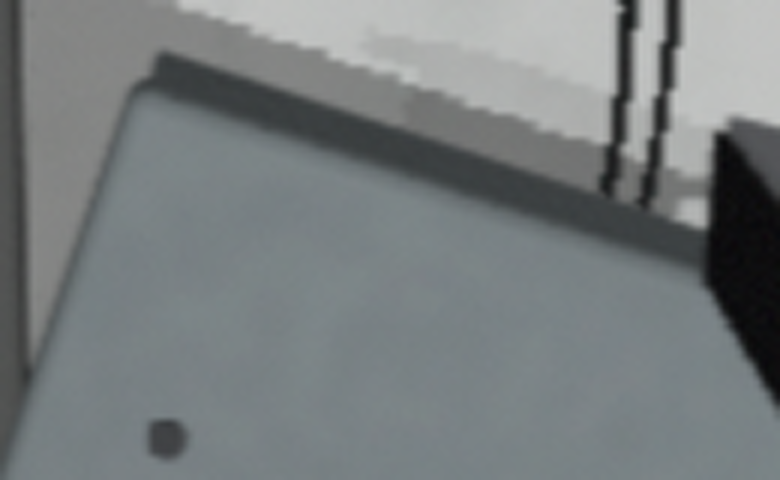

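Run:
```python
from h import *
np.set_printoptions(precision=4,suppress=True)
c,o=load('w1.png')
P=lambda u,v,z:at(c,o,230+u/6.6,110+v/6.6,z)
for n,pts in {'near':[(83,72),(213,70),(108,526),(238,522)],'far':[(433,49),(567,47),(443,506),(569,503)]}.items():
    q=np.array([P(*p,.008) for p in pts]);print(n,q[:,:2].tolist())
    r=(q[0]+q[1])/2;f=(q[2]+q[3])/2;d=f-r
    print(' len',np.linalg.norm(d),'w',np.linalg.norm(q[1]-q[0]),'mid',(r+f)/2,'yaw',np.degrees(np.arctan2(d[1],d[0])))
Q=lambda u,v,z:at(c,o,235+u/6,215+v/6,z)
print('screw',Q(167,438,.08),'edge',Q(150,85,.08),Q(680,260,.08),'lip bottom',Q(160,55,.048),Q(700,235,.048),'left edge',Q(120,115,.08),Q(10,450,.08))
print('cable',Q(610,185,0), at(c,o,490*.7,350*.7,0))
```

```text
near [[0.4001621017309324, -0.11926796336349042], [0.42534646145186317, -0.11881205971822559], [0.40340525268718264, -0.2085762723305416], [0.42993013023028614, -0.207662248298274]]
 len 0.0891651688657053 w 0.0251884859149375 mid [ 0.4147 -0.1636  0.008 ] yaw -87.4845119451813
far [[0.4678777863300301, -0.11476094246681015], [0.4937573034459719, -0.11430460008028344], [0.47166725311323954, -0.20422144971661682], [0.497293457466756, -0.203520193501111]]
 len 0.08941310540271281 w 0.025883540224012385 mid [ 0.4826 -0.1592  0.008 ] yaw -87.65221980454089
screw [ 0.4275 -0.3156  0.08  ] edge [ 0.4246 -0.2412  0.08  ] [ 0.5285 -0.2769  0.08  ] lip bottom [ 0.4253 -0.2448  0.048 ] [ 0.5405 -0.2846  0.048 ] left edge [ 0.4188 -0.2473  0.08  ] [ 0.3958 -0.3184  0.08  ]
cable [ 0.5308 -0.2915  0.    ] [ 0.5398 -0.2902  0.    ]
```

```bash
cat >> h.py <<'E'
U5=np.radians(5)
def goal(yaw_f,tilt):  # yaw of forward dir deg, tilt deg
    f=np.array([np.cos(np.radians(yaw_f)),np.sin(np.radians(yaw_f)),0]);t=np.radians(tilt)
    z=f*np.sin(t)-np.array([0,0,np.cos(t)]); x=-(f*np.cos(t)+np.array([0,0,np.sin(t)]))
    return R.from_matrix(np.c_[x,np.cross(z,x),z])
def delta(pos,rot):
    o=ctrl.get_obs(); 
    print('shift mm',np.round((np.array(pos)-o['ee_pos'])*1e3,1),'turn',np.round((rot*R.from_euler('xyz',o['eef_rot']).inv()).as_rotvec()/U5,2))
E
python3 - <<'E'
from h import *
delta([.4137,-.132,.0055],goal(-88,32))
E
```

```text
shift mm [ -25.9   68.1 -244.7] turn [-6.4  -0.12  0.39]
```

Request:
{"fn": "jog_arm", "kwargs": {"moves": [[[-5, 13, -35], [-1.28, -0.02, 0.08], 60], [[-10, 27, -70], [-2.56, -0.05, 0.16], 48], [[-15, 41, -107], [-3.84, -0.07, 0.24], 48], [[-20, 55, -145], [-5.12, -0.1, 0.31], 48], [[-26, 68, -183], [-6.4, -0.12, 0.39], 48]]}}

```text
time_s: 1.62
ee_pos: [0.4148, -0.1394, 0.0835]
eef_rot: [-3.14, 0.518, 1.598]
force: [1.0, -2.1, 0.7]
grip_width: 0.0641
```

Request:
{"fn": "jog_arm", "kwargs": {"moves": [[[0, 0, 0], [0, 0, 0], 48], [[0, 0, 0], [0, 0, 0], 48]]}}

```text
time_s: 1.78
ee_pos: [0.415, -0.1393, 0.0837]
eef_rot: [-3.133, 0.514, 1.601]
force: [0.0, -0.7, 0.4]
grip_width: 0.0512
```

Run:
```python
from h import *
delta([.4137,-.132,.0055],goal(-88,32))
print(ctrl.get_obs()['qpos'])
c,o=snap('scene','s2.png')
cv2.imwrite('pics/c8.png',cv2.resize(c['frame'][140:320,150:400,::-1],(800,576),interpolation=cv2.INTER_CUBIC))
c,o=snap('wrist','w2.png')
```

```text
shift mm [ -1.3   7.3 -78.2] turn [-0.51 -0.1   0.1 ]
[-0.10409171  0.21846645  2.0406681  -0.65453204  0.92976374  0.28033693]
```

View pics/c8.png

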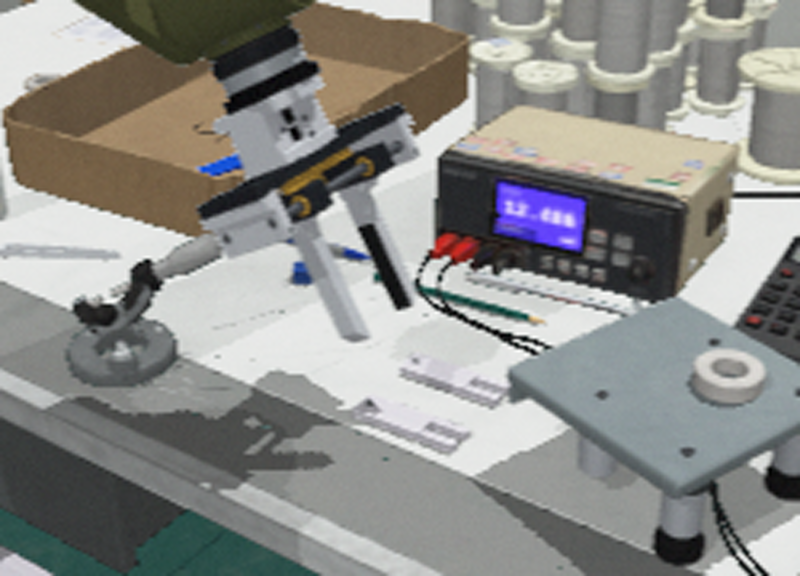

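View pics/w2.png

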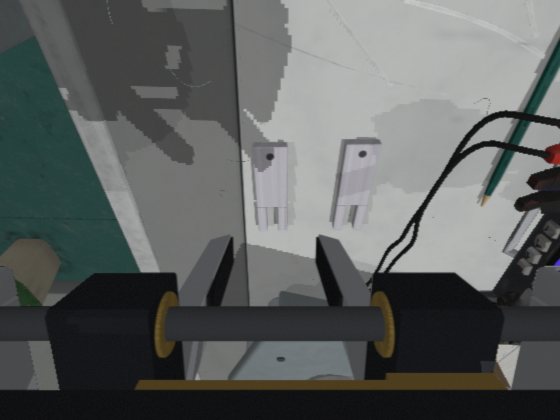

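Run:
```python
from h import *
np.set_printoptions(precision=1,suppress=True)
for th in(25,28,30,32,35):
  for yc in(-.132,-.140):
    print(th,yc,goal(-88,th).inv().apply(np.array([.429,.021,.10])-np.array([.4137,yc,.0055]))*1e3)
```

```text
25 -0.132 [  98.2   20.6 -150. ]
25 -0.14 [ 105.4   20.9 -153.4]
28 -0.132 [  90.2   20.6 -155. ]
28 -0.14 [  97.2   20.9 -158.7]
30 -0.132 [  84.7   20.6 -158. ]
30 -0.14 [  91.6   20.9 -162. ]
32 -0.132 [  79.1   20.6 -160.9]
32 -0.14 [  85.9   20.9 -165.1]
35 -0.132 [  70.6   20.6 -164.8]
35 -0.14 [  77.2   20.9 -169.4]
```

Run:
```python
from h import *
delta([.4137,-.134,.0055],goal(-88,31))
c,o=load('w2.png')
# check plate near corners in w2
for p in [(253,143),(288,143),(258,231),(287,230),(269,156)]: print(at(c,o,*p,.008)[:2])
```

```text
shift mm [ -2.9   6.4 -80.4] turn [-0.31 -0.03  0.12]
[ 0.4003291  -0.11479202]
[ 0.42551452 -0.11406304]
[ 0.40313925 -0.20823693]
[ 0.42979465 -0.20606001]
[ 0.41201663 -0.12559827]
```

Request:
{"fn": "jog_arm", "kwargs": {"moves": [[[-1, 3, -25], [-0.15, 0, 0.06], 48], [[-2, 6, -50], [-0.3, 0, 0.12], 48], [[-2.5, 6.5, -70], [-0.31, -0.03, 0.12], 48], [[-2.5, 6.5, -77], [-0.31, -0.03, 0.12], 48], [[-2.5, 6.5, -77], [-0.31, -0.03, 0.12], 48]]}}

```text
time_s: 2.3
ee_pos: [0.4135, -0.1339, 0.0078]
eef_rot: [-3.139, 0.541, 1.607]
force: [-0.4, -1.0, -0.3]
grip_width: 0.0479
```

Run:
```python
from h import *
delta([.4137,-.134,.0055],goal(-88,31))
print(ctrl.get_obs()['force'])
c,o=snap('wrist','w3.png')
cv2.imwrite('pics/c9.png',cv2.resize(c['frame'][100:340,160:400,::-1],(600,600),interpolation=cv2.INTER_CUBIC))
```

```text
shift mm [ 0.2 -0.1 -2.3] turn [ 0.   -0.03  0.  ]
[-0.4205626  -1.00120218 -0.28716916]
```

View pics/c9.png

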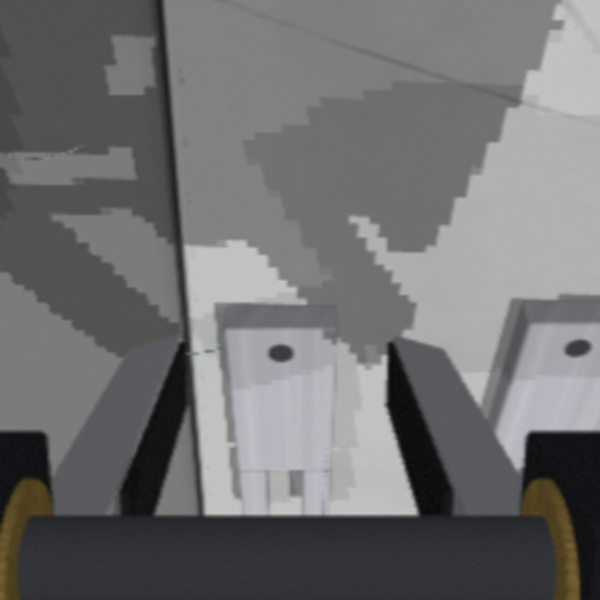

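Request:
{"fn": "jog_arm", "kwargs": {"moves": [[[0, 0, -2], [0, 0, 0], 40], [[0, 0, -2.3], [0, 0, 0], 20], [[0, 0, -2.3], [0, 0, 0], 20], [[0, 0, -2.3], [0, 0, 0], 20], [[0, 0, -2.3], [0, 0, 0], 20]], "squeeze": 30}}

```text
time_s: 2.77
ee_pos: [0.4138, -0.133, 0.0062]
eef_rot: [-3.141, 0.542, 1.608]
force: [-0.8, 0.5, 6.5]
grip_width: 0.0246
```

Request:
{"fn": "jog_arm", "kwargs": {"moves": [[[0, 0, 0], [0, 0, 0], 20], [[0, 0, 0], [0, 0, 0], 20]]}}

```text
time_s: 2.93
ee_pos: [0.4139, -0.133, 0.0062]
eef_rot: [-3.141, 0.543, 1.608]
force: [-0.4, 0.1, 6.0]
grip_width: 0.0249
```

Request:
{"fn": "jog_arm", "kwargs": {"moves": [[[0, 0, 6], [0, 0, 0], 20], [[0, 0, 12], [0, 0, 0], 20], [[0, 0, 15], [0, 0, 0], 20], [[0, 0, 15], [0, 0, 0], 20]]}}

```text
time_s: 3.27
ee_pos: [0.4139, -0.1329, 0.0214]
eef_rot: [-3.141, 0.542, 1.607]
force: [0.2, -0.7, 0.4]
grip_width: 0.0251
```

Run:
```python
from h import *
print(ctrl.get_obs()['force'])
c,o=snap('wrist','w4.png')
cv2.imwrite('pics/c10.png',cv2.resize(c['frame'][100:340,160:400,::-1],(600,600),interpolation=cv2.INTER_CUBIC))
c,o=snap('scene','s4.png')
cv2.imwrite('pics/c11.png',cv2.resize(c['frame'][200:320,220:380,::-1],(800,600),interpolation=cv2.INTER_CUBIC))
```

```text
[ 0.18444648 -0.67858337  0.40395128]
```

View pics/c10.png

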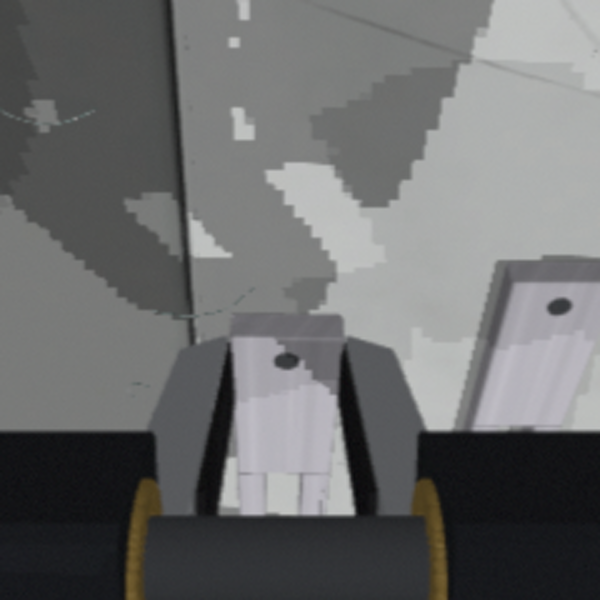

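View pics/c11.png

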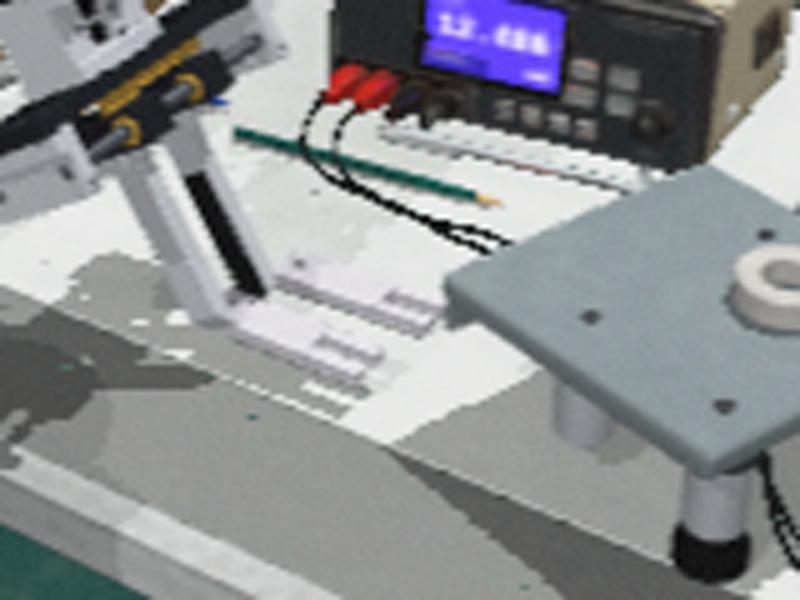

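```bash
cat >> h.py <<'E'
F=np.array([.4268,-.316]);YAW=-109.06
u=np.array([np.cos(np.radians(YAW)),np.sin(np.radians(YAW))]);v=np.array([-u[1],u[0]])
def fp(a,b,z): return [*(F+a*u+b*v),z]
E
python3 - <<'E'
from h import *
delta(fp(-.096,0,.0214),goal(YAW,31))
delta(fp(-.092,0,.0092),goal(YAW,31))
delta(fp(-.057,0,.0092),goal(YAW,31))
E
```

```text
shift mm [ 44.6 -92.4   0.7] turn [ 0.01 -0.01 -4.23]
shift mm [ 43.3 -96.2 -11.5] turn [ 0.01 -0.01 -4.23]
shift mm [  31.9 -129.3  -11.5] turn [ 0.01 -0.01 -4.23]
```

Request:
{"fn": "jog_arm", "kwargs": {"moves": [[[10, -20, 1], [0, 0, -0.9], 20], [[20, -42, 1], [0, 0, -1.9], 20], [[30, -63, 1], [0, 0, -2.9], 20], [[40, -83, 1], [0, 0, -3.8], 20], [[44.6, -92.4, 0.7], [0, 0, -4.23], 20]]}}

```text
time_s: 3.78
ee_pos: [0.4591, -0.2273, 0.0211]
eef_rot: [-3.141, 0.542, 1.233]
force: [-0.7, -0.1, -0.1]
grip_width: 0.0247
```

Request:
{"fn": "jog_arm", "kwargs": {"moves": [[[0, 0, 0], [0, 0, 0], 20], [[0, 0, 0], [0, 0, 0], 20]]}}

```text
time_s: 3.95
ee_pos: [0.4576, -0.2253, 0.0206]
eef_rot: [-3.138, 0.542, 1.24]
force: [0.7, 0.2, -0.9]
grip_width: 0.0246
```

Run:
```python
from h import *
delta(fp(-.096,0,.0092),goal(YAW,31))
delta(fp(-.057,0,.0092),goal(YAW,31))
print(ctrl.get_obs()['qpos'])
c,o=snap('wrist','w5.png')
c,o=snap('scene','s5.png')
cv2.imwrite('pics/c11.png',cv2.resize(c['frame'][200:320,250:410,::-1],(800,600),interpolation=cv2.INTER_CUBIC))
c,o=snap('side','d5.png')
cv2.imwrite('pics/c12.png',cv2.resize(c['frame'][130:250,290:410,::-1],(600,600),interpolation=cv2.INTER_CUBIC))
```

```text
shift mm [  0.6  -0.  -11.4] turn [ 0.   -0.03 -0.01]
shift mm [-12.2 -36.9 -11.4] turn [ 0.   -0.03 -0.01]
[-0.25503045  0.52459443  1.79928391 -0.66636749  0.98220643  0.50166611]
```

View pics/w5.png

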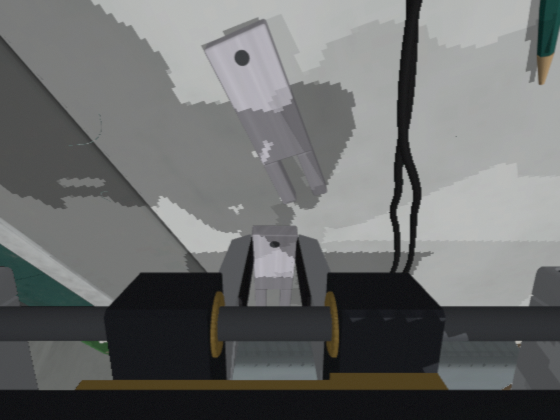

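View pics/c11.png

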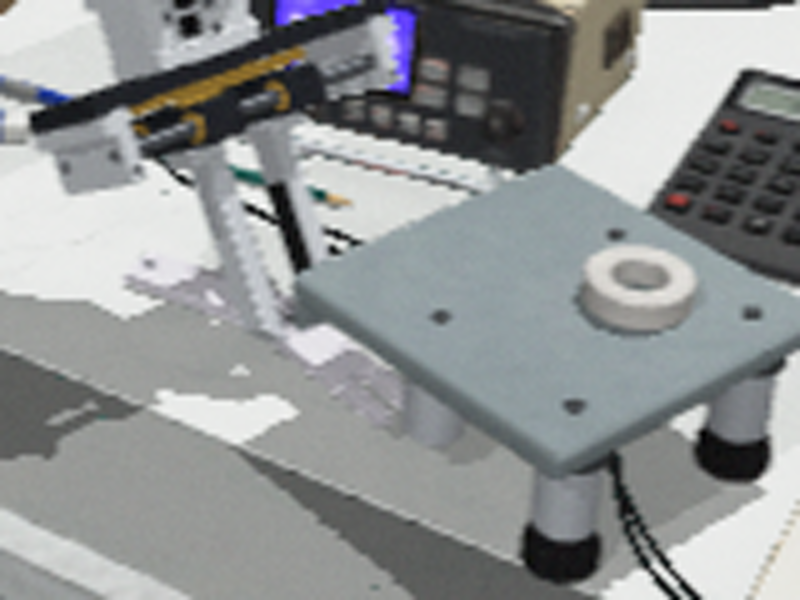

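View pics/c12.png

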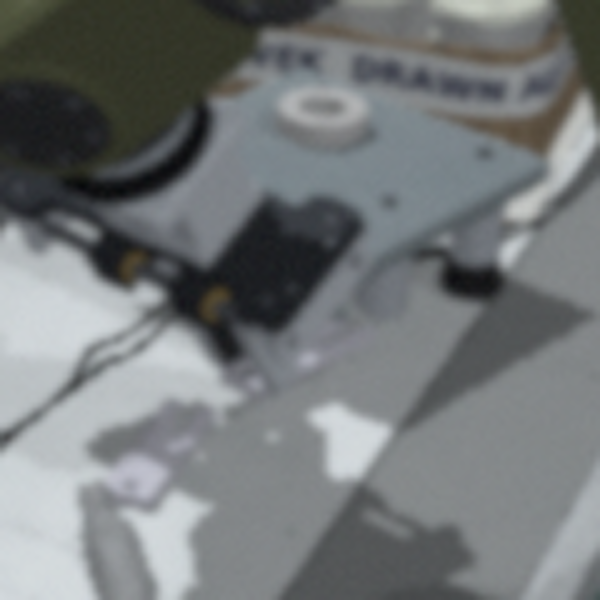

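Run:
```python
from h import *
c,o=load('s5.png')
for p in [(*F,.018),(*(F+.014*u),.018),(*(F-.014*u),.018),(*(F-.014*v),.018),(*(F+.014*v),.018),(*F,.066)]:
    q=proj(c,o,p);print((q-[250,200])*5)
```

```text
[431.6827117  429.60331349]
[453.2280285  445.19961811]
[410.58562672 414.3314766 ]
[408.49985419 441.25872816]
[454.52008881 418.12159257]
[437.37525747 341.90223317]
```

Request:
{"fn": "jog_arm", "kwargs": {"moves": [[[0.6, 0, -6], [0, 0, 0], 20], [[0.6, 0, -11.4], [0, 0, 0], 20], [[-2, -8, -11.4], [0, 0, 0], 20], [[-4.5, -16, -11.4], [0, 0, 0], 20], [[-6, -20, -11.4], [0, 0, 0], 20]]}}

```text
time_s: 4.52
ee_pos: [0.4516, -0.2463, 0.0098]
eef_rot: [-3.14, 0.542, 1.239]
force: [-0.2, 0.4, -0.4]
grip_width: 0.0248
```

Run:
```python
from h import *
delta(fp(-.057,0,.0092),goal(YAW,31)); print(ctrl.get_obs()['force'])
```

```text
shift mm [ -6.2 -15.8  -0.6] turn [ 0.   -0.02  0.  ]
[-0.19399503  0.3608661  -0.43238628]
```

Request:
{"fn": "jog_arm", "kwargs": {"moves": [[[-2, -5, -0.5], [0, 0, 0], 20], [[-4, -11, -0.5], [0, 0, 0], 20], [[-5.8, -16, -0.6], [0, 0, 0], 20], [[-5.8, -16, -0.6], [0, 0, 0], 20]]}}

```text
time_s: 4.85
ee_pos: [0.4459, -0.2621, 0.0093]
eef_rot: [-3.14, 0.542, 1.238]
force: [-0.1, 0.3, -0.2]
grip_width: 0.0249
```

Run:
```python
from h import *
delta(fp(-.057,0,.0092),goal(YAW,31)); print(ctrl.get_obs()['force'])
c,o=snap('scene','s6.png')
cv2.imwrite('pics/c13.png',cv2.resize(c['frame'][210:310,260:400,::-1],(800,571),interpolation=cv2.INTER_CUBIC))
```

```text
shift mm [-0.5 -0.  -0.1] turn [ 0.   -0.02  0.01]
[-0.08872935  0.26677348 -0.20774077]
```

View pics/c13.png

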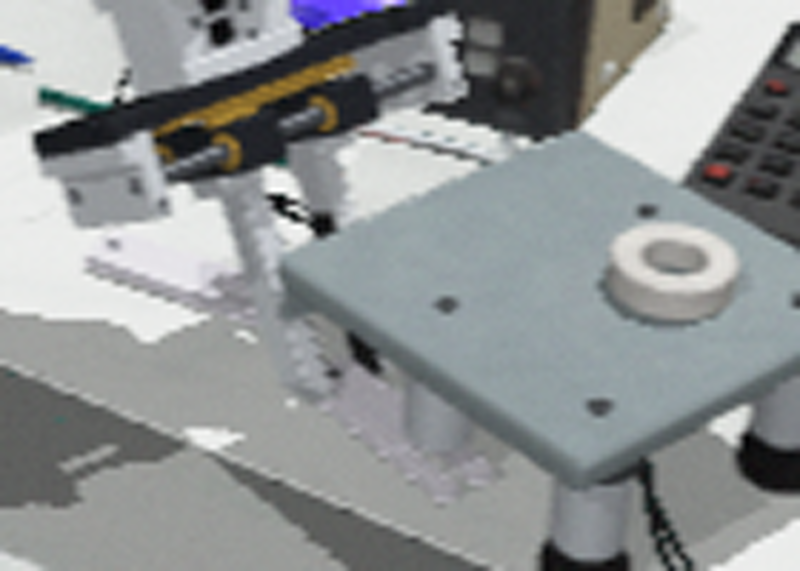

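Request:
{"fn": "jog_arm", "kwargs": {"moves": [[[0, 0, -2], [0, 0, 0], 20], [[0, 0, -2.8], [0, 0, 0], 20], [[0, 0, -2.8], [0, 0, 0], 32], [[0, 0, -2.8], [0, 0, 0], 40], [[0, 0, -2.8], [0, 0, 0], 40]]}}

```text
time_s: 5.32
ee_pos: [0.4464, -0.2612, 0.0065]
eef_rot: [-3.14, 0.542, 1.239]
force: [0.2, -0.5, -0.1]
grip_width: 0.0389
```

Request:
{"fn": "jog_arm", "kwargs": {"moves": [[[0, 0, 0], [0, 0, 0], 40], [[4, 12, 2], [0, 0, 0], 40], [[12, 34, 8], [0, 0, 0], 40], [[20, 58, 30], [0, 0, 0], 40], [[28, 80, 60], [0, 0, 0], 48]]}}

```text
time_s: 5.73
ee_pos: [0.4735, -0.1791, 0.0657]
eef_rot: [-3.135, 0.542, 1.241]
force: [1.2, -1.0, -0.4]
grip_width: 0.044
```

Run:
```python
from h import *
delta([.481,-.130,.0075],goal(-88,31)); print(ctrl.get_obs()['force'])
c,o=snap('wrist','w7.png')
cv2.imwrite('pics/w7b.png',cv2.resize(c['frame'][:,:,::-1],(800,600),interpolation=cv2.INTER_CUBIC))
c,o=snap('scene','s7.png')
cv2.imwrite('pics/c14.png',cv2.resize(c['frame'][210:310,260:400,::-1],(800,571),interpolation=cv2.INTER_CUBIC))
```

```text
shift mm [  7.5  49.1 -58.2] turn [ 0.   -0.06  4.21]
[ 1.16071822 -1.01038308 -0.35246302]
```

View pics/w7b.png

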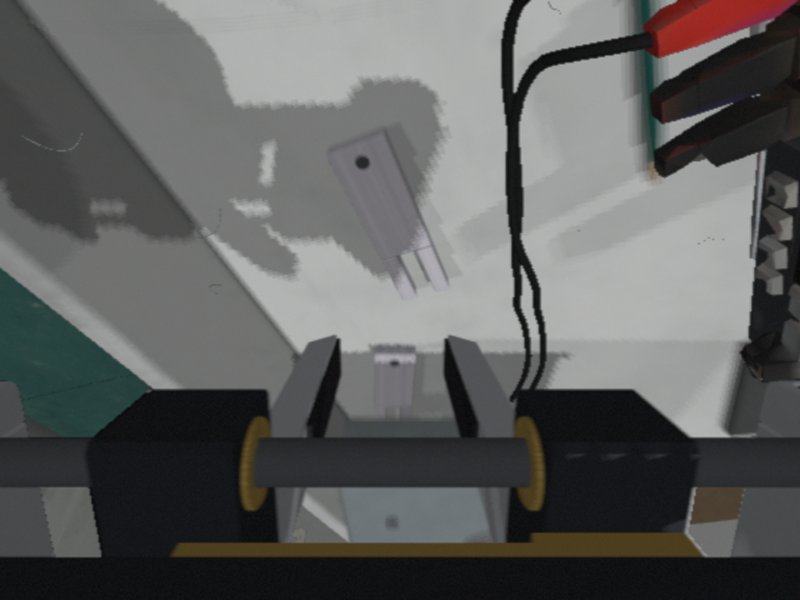

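View pics/c14.png

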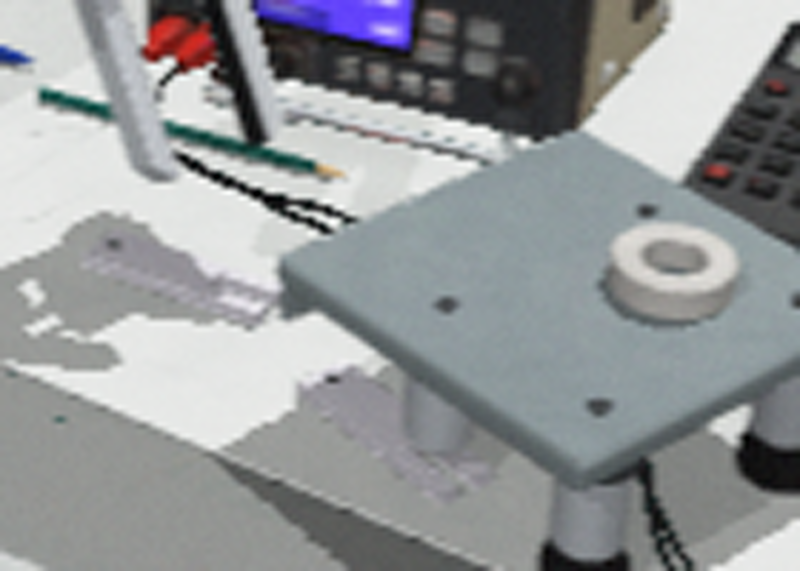

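Run:
```python
from h import *
def fr(p): d=p[:2]-F; return np.round([d@u*1e3,d@v*1e3],1)
c,o=load('s7.png');s=800/140
for n,p in [('hole',(333,380)),('nearrear',(300,385)),('nearfront',(440,485)),('farfront',(500,462)),('farrear',(357,367))]: print(n,fr(at(c,o,260+p[0]/s,210+p[1]/s,.008)))
c,o=load('w7.png')
for n,p in [('hole',(394,363)),('rl',(376,355)),('rr',(414,355))]: print(n,fr(at(c,o,p[0]*.7,p[1]*.7,.008)))
r=[at(c,o,p[0]*.7,p[1]*.7,.008)[:2] for p in [(330,152),(385,130),(406,297),(447,287),(363,162)]]
print('plate2',r, np.degrees(np.arctan2(*((r[2]+r[3]-r[0]-r[1])[::-1]))),sum(r[:4])/4)
```

```text
hole [-61.3  -0.3]
nearrear [-66.8 -13.4]
nearfront [ 15.3 -11.5]
farfront [19.  17.1]
farrear [-62.1  13.6]
hole [-63.1   1.3]
rl [-71.2 -10. ]
rr [-71.4  13.7]
plate2 [array([ 0.46994741, -0.11217462]), array([ 0.49456196, -0.11068949]), array([ 0.47388964, -0.20272879]), array([ 0.49682058, -0.20257129]), array([ 0.48118049, -0.1207578 ])] -88.05331469391697 [ 0.4838049  -0.15704105]
```

Run:
```python
from h import *
delta([.4822,-.125,.0076],goal(-88,37))
print(goal(-88,37).inv().apply(np.array([.429,.021,.10])-np.array([.482,-.125,.0076]))*1e3)
```

```text
shift mm [  4.8  53.5 -62.7] turn [-1.19  0.23  4.17]
[  62.39926108  -47.87238731 -162.71855072]
```

Request:
{"fn": "jog_arm", "kwargs": {"moves": [[[2, 14, 0], [-0.3, 0.06, 1.05], 48], [[3, 28, -5], [-0.6, 0.12, 2.1], 48], [[4, 42, -15], [-0.9, 0.18, 3.15], 48], [[4.8, 53.5, -27], [-1.19, 0.23, 4.17], 48], [[4.8, 53.5, -27], [-1.19, 0.23, 4.17], 48]]}}

```text
time_s: 6.25
ee_pos: [0.4772, -0.1256, 0.037]
eef_rot: [-3.128, 0.648, 1.617]
force: [-0.3, -1.0, -0.1]
grip_width: 0.0481
```

Request:
{"fn": "jog_arm", "kwargs": {"moves": [[[0, 0, -8], [0, 0, 0], 46], [[0, 0, -15], [0, 0, 0], 46]]}}

```text
time_s: 6.42
ee_pos: [0.4796, -0.128, 0.0244]
eef_rot: [-3.136, 0.647, 1.603]
force: [0.1, 0.5, 0.6]
grip_width: 0.0462
```

Run:
```python
from h import *
delta([.4822,-.125,.0076],goal(-88,37));print(ctrl.get_obs()['force'])
c,o=snap('wrist','w8.png')
cv2.imwrite('pics/w8b.png',cv2.resize(c['frame'][100:340,160:400,::-1],(600,600),interpolation=cv2.INTER_CUBIC))
```

```text
shift mm [  2.6   3.  -16.8] turn [ 0.01 -0.05  0.07]
[0.08149833 0.45536951 0.5649703 ]
```

View pics/w8b.png

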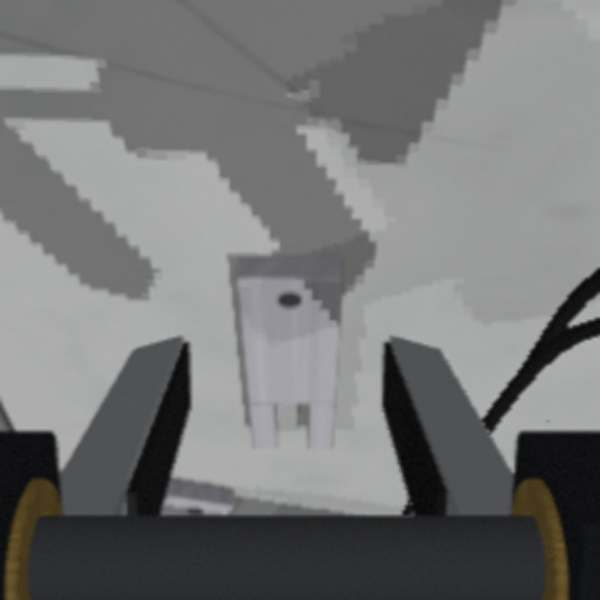

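Run:
```python
from h import *
c,o=load('w8.png')
for p in [(238,278),(340,278),(290,299),(255,448),(333,446)]: print(at(c,o,160+p[0]/2.5,100+p[1]/2.5,.008)[:2])
```

```text
[ 0.46831784 -0.11211146]
[ 0.49243488 -0.11127154]
[ 0.48090095 -0.11993755]
[ 0.47234154 -0.20033775]
[ 0.49741131 -0.19797651]
```

Request:
{"fn": "jog_arm", "kwargs": {"moves": [[[1.6, 3, -8], [0, 0, 0.07], 40], [[1.6, 3, -15], [0, 0, 0.07], 40], [[1.6, 3, -16.8], [0, 0, 0.07], 36], [[1.6, 3, -16.8], [0, 0, 0.07], 20], [[1.6, 3, -16.8], [0, 0, 0.07], 20]], "squeeze": 45}}

```text
time_s: 6.88
ee_pos: [0.4807, -0.1249, 0.0076]
eef_rot: [-3.134, 0.647, 1.612]
force: [-0.3, 0.6, -0.5]
grip_width: 0.0261
```

Request:
{"fn": "jog_arm", "kwargs": {"moves": [[[0, 0, 0], [0, 0, 0], 20], [[0, 0, 0], [0, 0, 0], 20], [[0, 0, 0], [0, 0, 0], 20]]}}

```text
time_s: 7.13
ee_pos: [0.4808, -0.1248, 0.0079]
eef_rot: [-3.135, 0.647, 1.612]
force: [0.3, -0.4, -0.2]
grip_width: 0.0237
```

Request:
{"fn": "jog_arm", "kwargs": {"moves": [[[0, 0, 8], [0, 0, 0], 20], [[0, 0, 16], [0, 0, 0], 20], [[0, 0, 20], [0, 0, 0], 20], [[0, 0, 20], [0, 0, 0], 20]]}}

```text
time_s: 7.47
ee_pos: [0.4813, -0.1248, 0.0291]
eef_rot: [-3.137, 0.647, 1.611]
force: [-0.7, 0.6, -0.8]
grip_width: 0.0238
```

Run:
```python
from h import *
delta(fp(-.103,0,.0276),goal(YAW,37));print(ctrl.get_obs()['force'])
c,o=snap('scene','s9.png')
cv2.imwrite('pics/c15.png',cv2.resize(c['frame'][200:320,240:400,::-1],(800,600),interpolation=cv2.INTER_CUBIC))
```

```text
shift mm [-20.9 -93.9  -1.5] turn [ 0.01 -0.04 -4.24]
[-0.70224349  0.63117742 -0.84647421]
```

View pics/c15.png

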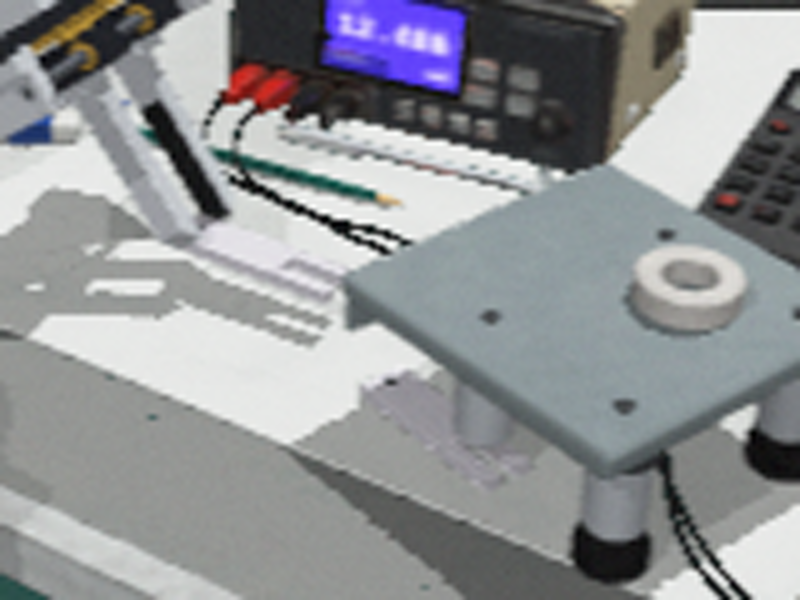

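Request:
{"fn": "jog_arm", "kwargs": {"moves": [[[-4, -20, 0], [0, 0, -0.9], 20], [[-9, -41, 0], [0, 0, -1.8], 20], [[-14, -62, 0], [0, 0, -2.7], 20], [[-18, -82, -1], [0, 0, -3.6], 20], [[-21, -94, -1.5], [0, -0.04, -4.24], 20]]}}

```text
time_s: 7.93
ee_pos: [0.4593, -0.2203, 0.026]
eef_rot: [-3.139, 0.647, 1.235]
force: [0.8, 0.8, 0.2]
grip_width: 0.024
```

Request:
{"fn": "jog_arm", "kwargs": {"moves": [[[0, 0, 0], [0, 0, 0], 20], [[0, 0, 0], [0, 0, 0], 20], [[0, 0, 0], [0, 0, 0], 20]]}}

```text
time_s: 8.18
ee_pos: [0.4596, -0.2182, 0.026]
eef_rot: [-3.138, 0.647, 1.242]
force: [0.8, 0.3, -0.7]
grip_width: 0.0241
```

Run:
```python
from h import *
delta(fp(-.100,0,.0167),goal(YAW,37));print(ctrl.get_obs()['force'])
c,o=snap('scene','s10.png')
cv2.imwrite('pics/c16.png',cv2.resize(c['frame'][220:310,270:390,::-1],(800,600),interpolation=cv2.INTER_CUBIC))
```

```text
shift mm [-0.1 -3.3 -9.3] turn [-0.   -0.03 -0.02]
[ 0.81369855  0.32032042 -0.74942019]
```

View pics/c16.png

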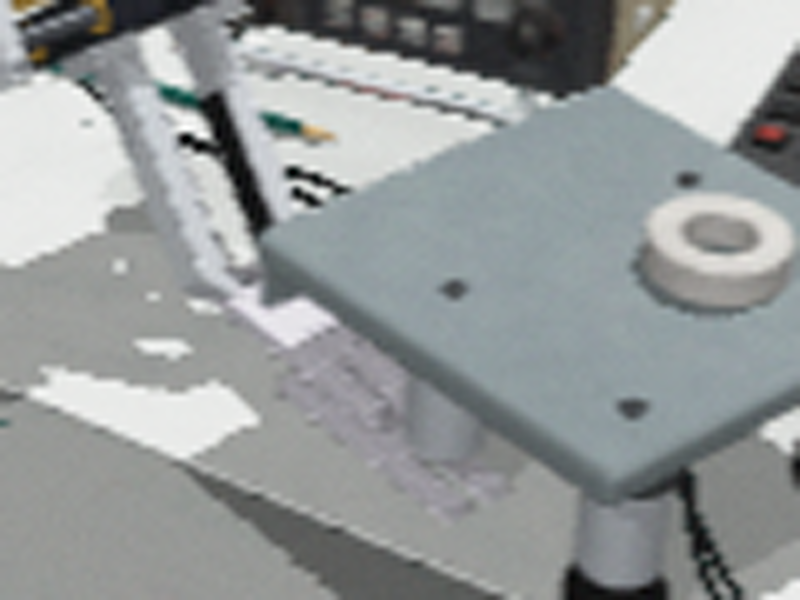

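Run:
```python
from h import *
c,o=load('s10.png');t=o['ee_pos'];zb=t[2]-.0079
im=cv2.resize(c['frame'][220:310,270:390,::-1],(800,600),interpolation=cv2.INTER_CUBIC)
for a in(-11.5,78.5):
  for b in (-13,13):
    for z in (zb,zb+.008):
      q=proj(c,o,[*(t[:2]+a/1e3*u+b/1e3*v),z]);q=(q-[270,220])*800/120
      print(a,b,round(z*1e3),q); cv2.circle(im,tuple(int(x) for x in q),3,(0,0,255) if z>zb else (255,0,0),-1)
cv2.imwrite('pics/c17.png',im)
```

```text
-11.5 -13 18 [198.09624692 297.4014852 ]
-11.5 -13 26 [198.34932214 279.17320366]
-11.5 13 18 [253.36243404 272.99530513]
-11.5 13 26 [253.81254694 254.91204042]
78.5 -13 18 [362.52579063 418.74632805]
78.5 -13 26 [363.43995686 399.77024267]
78.5 13 18 [419.19898399 391.08041186]
78.5 13 26 [420.31963768 372.256558  ]
```

View pics/c17.png

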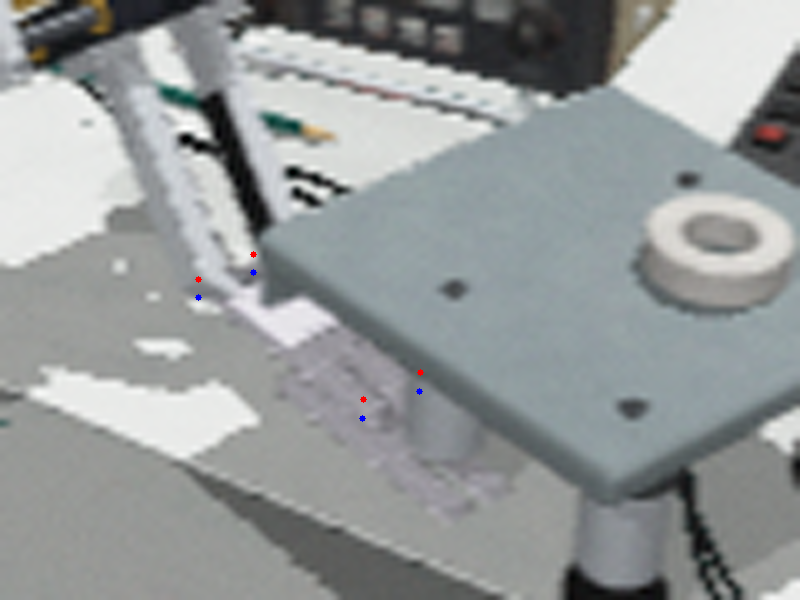

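Run:
```python
from h import *
a=cv2.imread('pics/s10.png')[255:300,295:350].astype(float)
a=np.clip((a-90)*2.0,0,255).astype(np.uint8)
cv2.imwrite('pics/c18.png',cv2.resize(a,(733,600),interpolation=cv2.INTER_CUBIC))
```

```text
(no output)
```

View pics/c18.png

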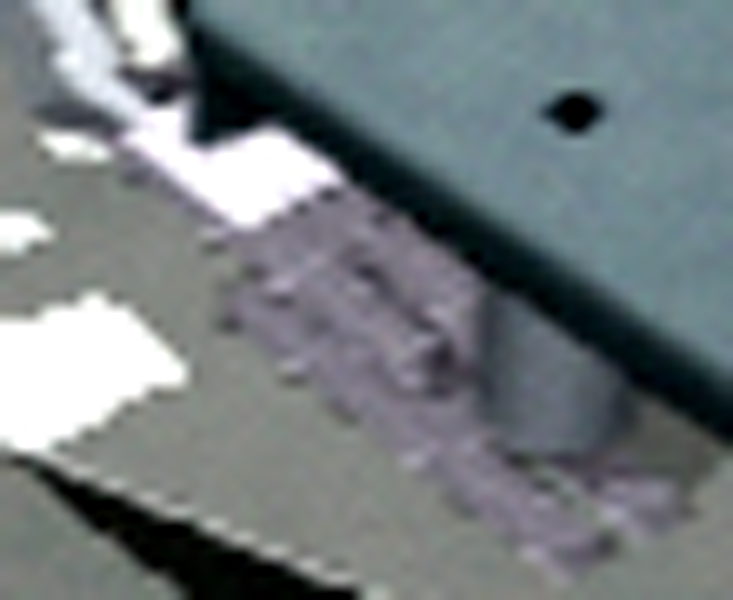

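Request:
{"fn": "jog_arm", "kwargs": {"moves": [[[0, -2, -5], [0, 0, 0], 20], [[0, -3.3, -7], [0, 0, 0], 20], [[0, -3.3, -7], [0, 0, 0], 20]]}}

```text
time_s: 8.48
ee_pos: [0.4594, -0.2218, 0.0186]
eef_rot: [-3.138, 0.647, 1.242]
force: [0.6, -0.4, -1.1]
grip_width: 0.0239
```

Request:
{"fn": "jog_arm", "kwargs": {"moves": [[[0, 0, -1.5], [0, 0, 0], 20], [[0, 0, -3], [0, 0, 0], 20], [[0, 0, -3], [0, 0, 0], 20]]}}

```text
time_s: 8.73
ee_pos: [0.4596, -0.222, 0.0159]
eef_rot: [-3.138, 0.647, 1.24]
force: [-0.0, 0.0, -0.5]
grip_width: 0.024
```

Run:
```python
from h import *
delta(fp(-.061,0,.0164),goal(YAW,37));print(ctrl.get_obs()['force'],ctrl.get_obs()['moment'])
c,o=snap('scene','s11.png')
a=c['frame'][255:300,295:350,::-1].astype(float)
a=np.clip((a-90)*2.0,0,255).astype(np.uint8)
cv2.imwrite('pics/c19.png',cv2.resize(a,(733,600),interpolation=cv2.INTER_CUBIC))
```

```text
shift mm [-12.9 -36.4   0.5] turn [-0.   -0.03 -0.  ]
[-0.02198069  0.03369917 -0.53013509] [ 0.29842149 -0.13830853  0.01589191]
```

View pics/c19.png

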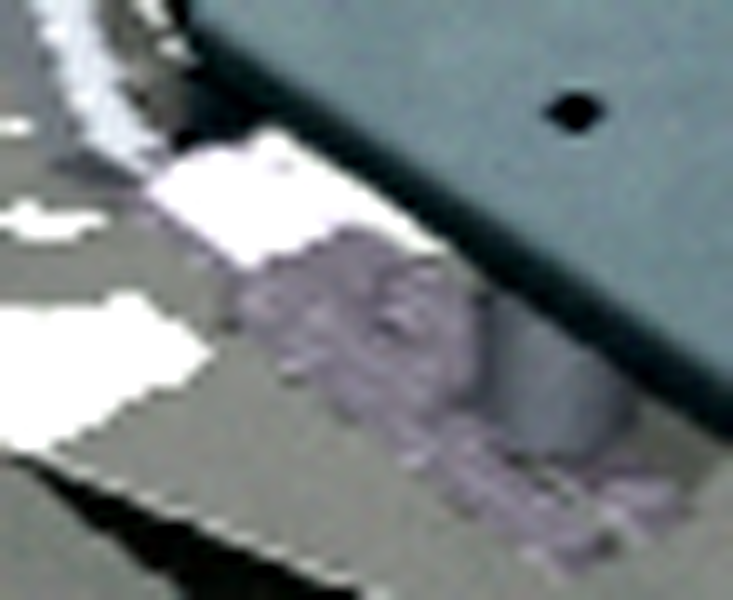

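Request:
{"fn": "jog_arm", "kwargs": {"moves": [[[-1.5, -4, 0.3], [0, 0, 0], 20], [[-3, -8, 0.3], [0, 0, 0], 20], [[-4.5, -12, 0.3], [0, 0, 0], 20], [[-6, -16, 0.3], [0, 0, 0], 20]]}}

```text
time_s: 9.12
ee_pos: [0.4535, -0.2386, 0.0165]
eef_rot: [-3.139, 0.647, 1.24]
force: [-0.3, 0.1, -0.3]
grip_width: 0.0241
```

Run:
```python
from h import *
delta(fp(-.061,0,.0164),goal(YAW,37));print(ctrl.get_obs()['force'],ctrl.get_obs()['moment'])
c,o=snap('scene','s12.png')
a=c['frame'][255:300,295:350,::-1].astype(float)
a=np.clip((a-90)*2.0,0,255).astype(np.uint8)
cv2.imwrite('pics/c20.png',cv2.resize(a,(733,600),interpolation=cv2.INTER_CUBIC))
```

```text
shift mm [ -6.7 -19.7  -0.1] turn [ 0.   -0.03  0.  ]
[-0.28336392  0.05684027 -0.29407556] [ 0.26135015 -0.16169233 -0.01276207]
```

View pics/c20.png

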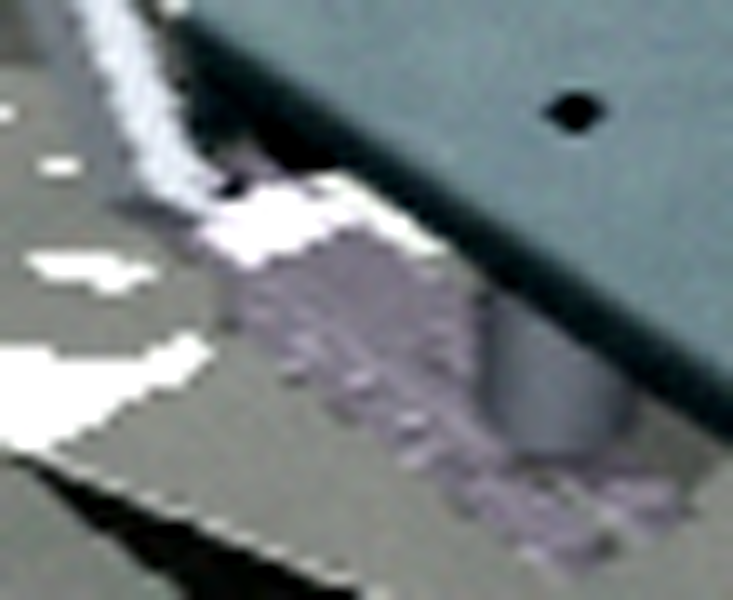

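Request:
{"fn": "jog_arm", "kwargs": {"moves": [[[-1.7, -5, 0], [0, 0, 0], 20], [[-3.4, -10, 0], [0, 0, 0], 20], [[-5.1, -15, 0], [0, 0, 0], 20], [[-7.2, -21, 0], [0, 0, 0], 20], [[-7.2, -21, 0], [0, 0, 0], 20]]}}

```text
time_s: 9.58
ee_pos: [0.446, -0.2601, 0.0165]
eef_rot: [-3.139, 0.647, 1.239]
force: [0.1, -0.5, -1.3]
grip_width: 0.024
```

Run:
```python
from h import *
delta(fp(-.061,0,.0164),goal(YAW,37));print(ctrl.get_obs()['force'],ctrl.get_obs()['moment'])
c,o=snap('scene','s13.png')
a=c['frame'][245:300,285:350,::-1].astype(float)
a=np.clip((a-90)*2.0,0,255).astype(np.uint8)
cv2.imwrite('pics/c21.png',cv2.resize(a,(709,600),interpolation=cv2.INTER_CUBIC))
```

```text
shift mm [ 0.8  1.7 -0.1] turn [ 0.   -0.03  0.01]
[ 0.11061742 -0.5489723  -1.33897941] [ 0.24846617 -0.19070735  0.01676573]
```

View pics/c21.png

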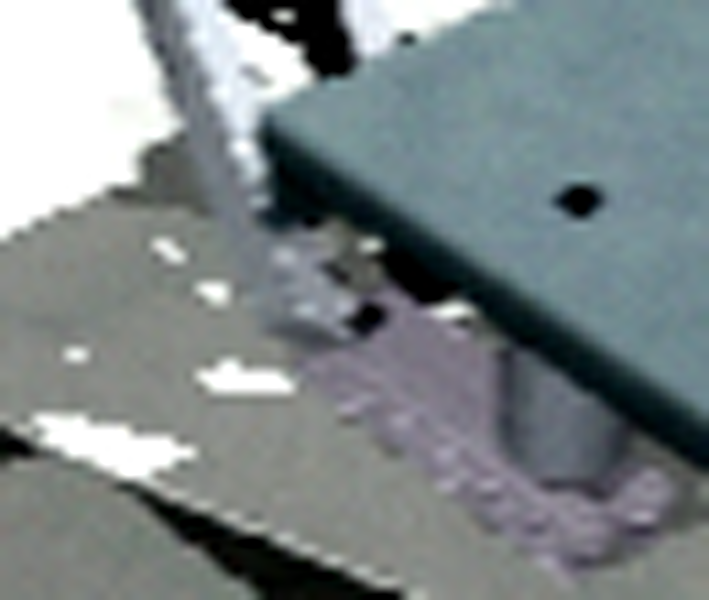

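Request:
{"fn": "jog_arm", "kwargs": {"moves": [[[0, 0, -0.4], [0, 0, 0], 20], [[0, 0, -0.4], [0, 0, 0], 30], [[0, 0, -0.4], [0, 0, 0], 40], [[0, 0, -0.4], [0, 0, 0], 40], [[0, 0, -0.4], [0, 0, 0], 40]]}}

```text
time_s: 10.05
ee_pos: [0.4466, -0.2589, 0.0161]
eef_rot: [-3.139, 0.647, 1.24]
force: [-0.2, 0.0, -0.4]
grip_width: 0.0401
```

Request:
{"fn": "jog_arm", "kwargs": {"moves": [[[4, 12, 2], [0, 0, 0], 40], [[12, 34, 6], [0, 0, 0], 40], [[22, 64, 20], [0, 0, 0], 40], [[30, 85, 50], [0, 0, 0], 40], [[32, 90, 80], [0, 0, 0], 40]]}}

```text
time_s: 10.47
ee_pos: [0.4792, -0.1654, 0.0966]
eef_rot: [-3.136, 0.646, 1.244]
force: [0.2, -0.2, 1.3]
grip_width: 0.0402
```

Run:
```python
from h import *
c,o=snap('scene','s14.png');print(o['ee_pos'],o['force'])
a=c['frame'][235:300,285:365,::-1].astype(float)
a=np.clip((a-70)*1.6,0,255).astype(np.uint8)
cv2.imwrite('pics/c22.png',cv2.resize(a,(800,650)[:2] if 0 else (738,600),interpolation=cv2.INTER_CUBIC))
c,o=snap('wrist','w14.png')
cv2.imwrite('pics/w14b.png',cv2.resize(c['frame'][200:320,200:360,::-1],(800,600),interpolation=cv2.INTER_CUBIC))
```

```text
[ 0.47916412 -0.16543854  0.0965575 ] [ 0.24863269 -0.16116257  1.31547592]
```

View pics/c22.png

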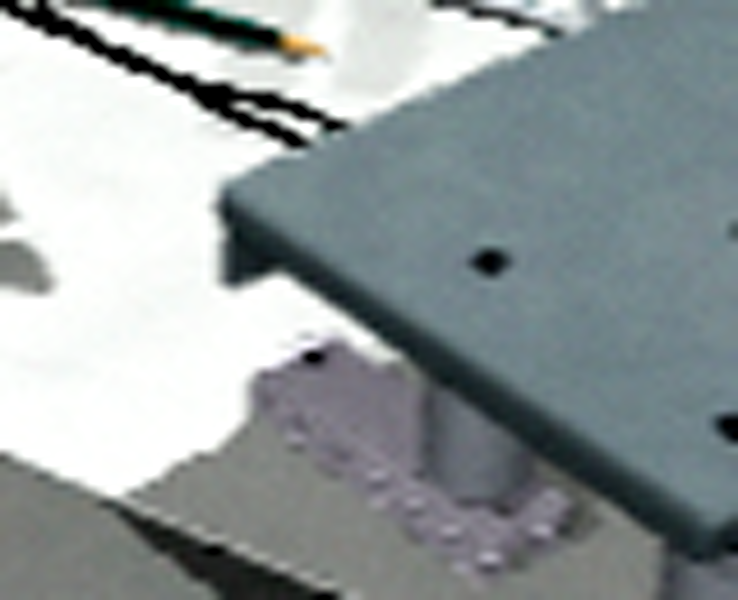

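View pics/w14b.png

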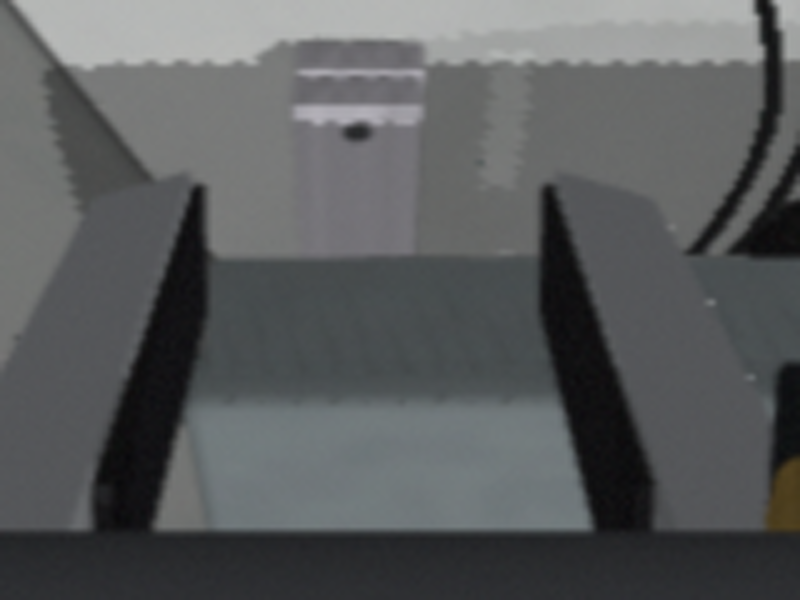

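Run:
```python
from h import *
def fr(p): d=p[:2]-F; return np.round([d@u*1e3,d@v*1e3],1)
c,o=load('s14.png');s=738/80
print('hole2',fr(at(c,o,285+314/s,235+355/s,.016)))
for p in [(252,380),(490,565)]: print(fr(at(c,o,285+p[0]/s,235+p[1]/s,.016)))
c,o=load('w14.png')
f=lambda x,y,z:fr(at(c,o,200+x/5,200+y/5,z))
print('hole2',f(357,131,.016),'rear2 top',f(293,105,.016),f(424,105,.016),'rear1 top',f(296,73,.008),f(424,73,.008),'rear1 bottom',f(296,42,0))
# press
delta([*(F-.040*u-.015*v),.12],goal(YAW,0))
delta([*(F-.040*u-.015*v),.08],goal(YAW,0))
print(o['qpos'])
```

```text
hole2 [-61.1   1.6]
[-62.4 -17.9]
[ 27.3 -19.9]
hole2 [-63.9   1.5] rear2 top [-72.6 -11.1] [-72.6  14.7] rear1 top [-72.6 -10.7] [-72.6  14.9] rear1 bottom [-72.6 -10.9]
shift mm [ -55.4 -106.1   19.8] turn [ 7.   -2.36 -0.01]
shift mm [ -55.4 -106.1  -20.2] turn [ 7.   -2.36 -0.01]
[-0.09114448  0.44971629  1.71530168 -0.66886684  1.23192376  0.55214358]
```

Request:
{"fn": "jog_arm", "kwargs": {"moves": [[[0, 0, 20], [1.2, -0.4, 0], 20], [[-5, -10, 40], [2.4, -0.8, 0], 10], [[-20, -40, 40], [3.6, -1.2, 0], 0], [[-38, -73, 40], [4.8, -1.6, 0], 0], [[-55.4, -106, 40], [6, -2, 0], 0]]}}

```text
time_s: 10.98
ee_pos: [0.4239, -0.2738, 0.1369]
eef_rot: [-3.137, 0.096, 1.243]
force: [0.8, -0.4, -1.0]
grip_width: 0.0101
```

Request:
{"fn": "jog_arm", "kwargs": {"moves": [[[0, 0, 0], [1, -0.35, 0], 0], [[0, 0, -20], [1, -0.35, 0], 0], [[0, 0, -30], [1, -0.35, 0], 0], [[0, 0, -30], [1, -0.35, 0], 0]]}}

```text
time_s: 11.32
ee_pos: [0.4229, -0.2723, 0.1035]
eef_rot: [-3.129, 0.007, 1.241]
force: [-0.2, 0.3, -0.3]
grip_width: 0.0001
```

Run:
```python
from h import *
delta([*(F-.040*u-.015*v),.08],goal(YAW,0))
c,o=snap('scene','s15.png');print(o['force'])
cv2.imwrite('pics/c23.png',cv2.resize(c['frame'][200:320,270:430,::-1],(800,600),interpolation=cv2.INTER_CUBIC))
```

```text
shift mm [  2.8  -0.9 -23.5] turn [ 0.03 -0.16 -0.04]
[-0.22726933  0.31618823 -0.31247604]
```

View pics/c23.png

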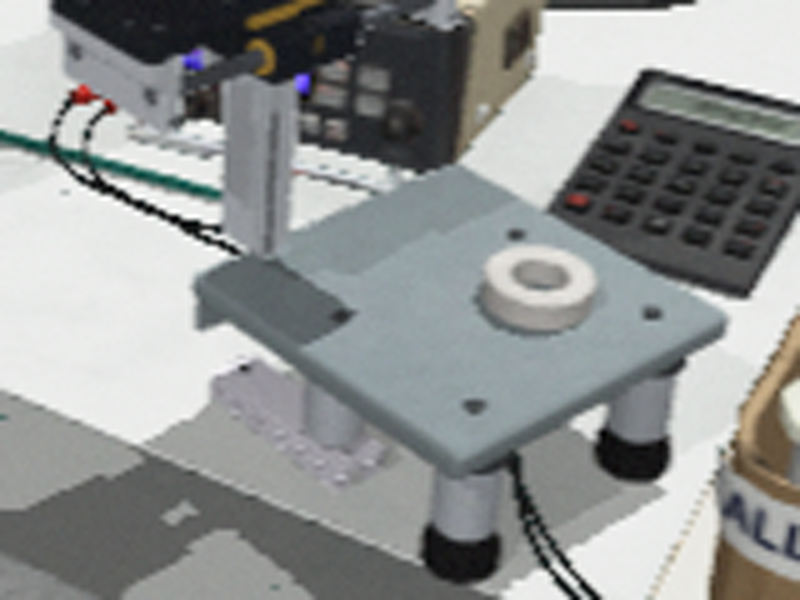

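Request:
{"fn": "jog_arm", "kwargs": {"moves": [[[2.8, -0.9, -12], [0, -0.16, 0], 0], [[2.8, -0.9, -21], [0, -0.16, 0], 0], [[2.8, -0.9, -23.5], [0, -0.16, 0], 0], [[2.8, -0.9, -25], [0, -0.16, 0], 0], [[2.8, -0.9, -25], [0, -0.16, 0], 0]]}}

```text
time_s: 11.78
ee_pos: [0.4269, -0.2739, 0.0811]
eef_rot: [3.137, 0.003, 1.242]
force: [0.1, 0.6, 0.3]
grip_width: 0.0007
```

Request:
{"fn": "jog_arm", "kwargs": {"moves": [[[0, 0, -1], [0, 0, 0], 0], [[0, 0, -2], [0, 0, 0], 0], [[0, 0, -2], [0, 0, 0], 0]]}}

```text
time_s: 12.03
ee_pos: [0.4269, -0.2739, 0.0795]
eef_rot: [3.136, 0.003, 1.242]
force: [-1.3, 5.0, 5.0]
grip_width: 0.0003
```

Request:
{"fn": "jog_arm", "kwargs": {"moves": [[[0, 0, -1], [0, 0, 0], 0], [[0, 0, -2], [0, 0, 0], 0], [[0, 0, -2], [0, 0, 0], 0]]}}

```text
time_s: 12.28
ee_pos: [0.4269, -0.2739, 0.0775]
eef_rot: [3.136, 0.003, 1.242]
force: [-2.1, 5.6, 6.5]
grip_width: 0.0004
```

Request:
{"fn": "jog_arm", "kwargs": {"moves": [[[0, 0, -1], [0, 0, 0], 0], [[0, 0, -2], [0, 0, 0], 0], [[0, 0, -2], [0, 0, 0], 0]]}}

```text
time_s: 12.53
ee_pos: [0.4269, -0.2738, 0.0769]
eef_rot: [3.136, 0.002, 1.242]
force: [-8.7, 12.1, 25.2]
grip_width: 0.0003
```

Request:
{"fn": "jog_arm", "kwargs": {"moves": [[[0, 0, -0.5], [0, 0, 0], 0], [[0, 0, -0.5], [0, 0, 0], 0], [[0, 0, -0.5], [0, 0, 0], 0], [[0, 0, -0.5], [0, 0, 0], 0], [[0, 0, -0.5], [0, 0, 0], 0]]}}

```text
time_s: 12.95
ee_pos: [0.4269, -0.2737, 0.0768]
eef_rot: [3.136, 0.002, 1.242]
force: [-11.2, 14.8, 29.7]
grip_width: 0.0005
```

Run:
```python
from h import *
c,o=snap('scene','s16.png');print(o['force'],o['ee_pos'])
cv2.imwrite('pics/c24.png',cv2.resize(c['frame'][240:310,290:390,::-1],(800,560),interpolation=cv2.INTER_CUBIC))
```

```text
[-11.19526354  14.79997855  29.7445848 ] [ 0.42691715 -0.27369906  0.07676858]
```

View pics/c24.png

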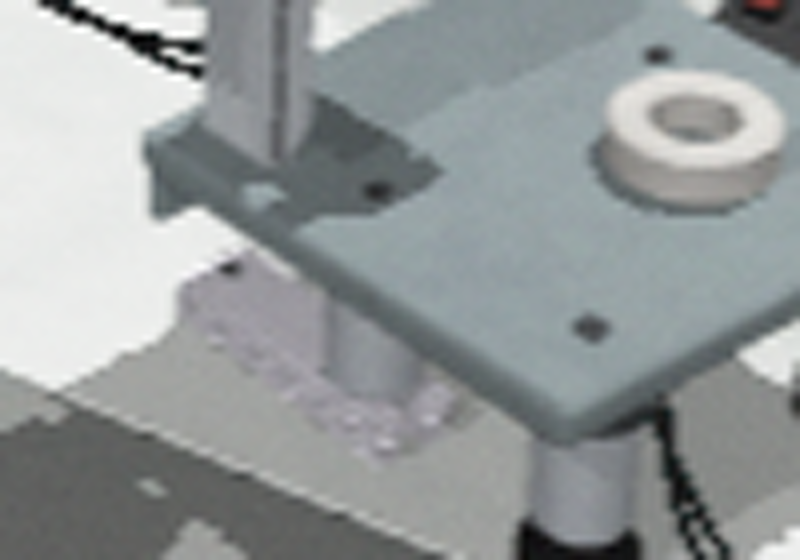

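Request:
{"fn": "jog_arm", "kwargs": {"moves": [[[0, 0, 2], [0, 0, 0], 0], [[0, 0, 6], [0, 0, 0], 0], [[0, 0, 30], [0, 0, 0], 0], [[0, 0, 65], [0, 0, 0], 0], [[0, 0, 100], [0, 0, 0], 0]]}}

```text
time_s: 13.42
ee_pos: [0.4263, -0.274, 0.1755]
eef_rot: [3.138, 0.003, 1.242]
force: [1.0, 0.1, 0.0]
grip_width: 0.0006
```

Request:
{"fn": "jog_arm", "kwargs": {"moves": [[[0, 0, 10], [0, 0, 0], 0], [[0, 0, 10], [0, 0, 0], 0], [[0, 0, 10], [0, 0, 0], 0], [[0, 0, 10], [0, 0, 0], 0], [[0, 0, 10], [0, 0, 0], 0]]}}

```text
time_s: 13.83
ee_pos: [0.4262, -0.274, 0.1828]
eef_rot: [3.139, 0.002, 1.242]
force: [0.6, -0.1, 1.0]
grip_width: 0.0005
```

Run:
```python
from h import *
c,o=snap('scene','s17.png');print(o['force'],o['ee_pos'])
cv2.imwrite('pics/c25.png',cv2.resize(c['frame'][230:310,290:390,::-1],(750,600),interpolation=cv2.INTER_CUBIC))
```

```text
[ 0.56028269 -0.09398003  1.03080867] [ 0.42621957 -0.27395029  0.18281437]
```

View pics/c25.png

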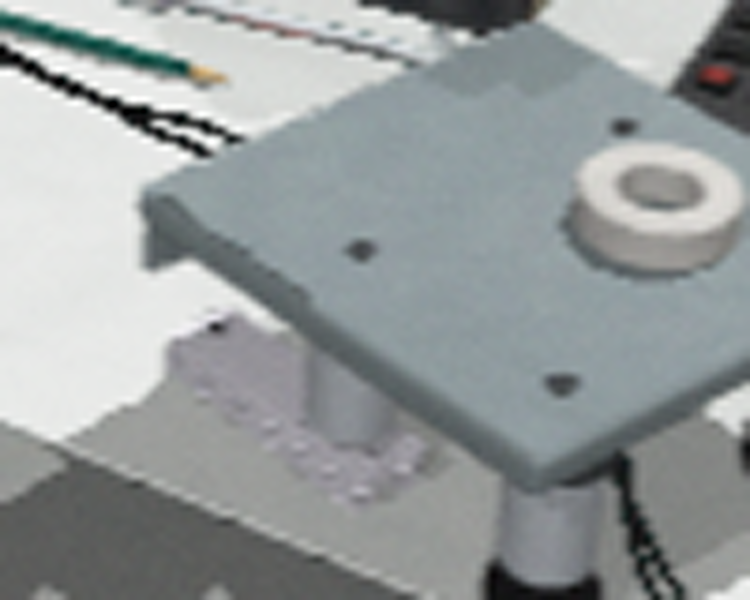

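The plates are still stacked squarely under the foot and the hand is clear, so I'm handing in.

```bash
python3 -c "
from station import ctrl
print(ctrl.hand_in())"
```

```text
the job is handed in; nothing more can be done
None
```

Both grey plates are stacked flat under the bare foot, the table corner has been pressed and released, and the job was handed in at about 14 s of the 61 s allowed. I left the blue look-alike in the cardboard tray alone.

- **Plates:** My last position measurements, taken before the press, put the foot about 25–27 mm ahead of each plate's centre (limit 33 mm). It was about 2 mm off the centre line (limit 10 mm). Both plates looked flat and aligned with each other.
- **Press:** The table top went down about 3 mm at the press spot and then stopped hard, at about 30 N vertical. That matches the expected 3.3 mm for the foot resting on two plates. There was also about 19 N of sideways force during the press. I did not read the rocking angle directly.
- **After release:** The last picture showed the stack unmoved and the table back at rest, with the closed fingers about 100 mm above the table top.
- **Disagreements:** The scene and wrist cameras differed by 2–3 mm on plate position. While carrying the second plate I thought its front end might be drooping, but it slid in with no noticeable force.

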